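Open the sharpener's push hatch and fit the tall collar on its spindle

ROBOT

A 6-joint arm with a two-finger parallel gripper is mounted at the origin on the work surface. World frame = base frame: x ahead of the robot, y to its left, z up, the work surface at z = 0. Lengths are in m, angles in rad, forces in N, time in s.
With the tool pointing down it reaches from about 0.425 to 0.95 m from the base axis. Payload 3.5 kg.
Tool frame: the origin (TCP) lies on the front face of the gripper's body, between the roots of the fingers; the fingertips stand 73 mm ahead of it and the grasp point (between the pads) lies 54 mm ahead of it; z points along the fingers, x is the direction in which the jaws open and shut, and the axes are right-handed (so a half turn about z gives the same grasp; the last joint's range is limited). The gripper opens to 85 mm and grips with 20 to 120 N. Pads are 22 mm wide; open, the fingers measure 114 mm over their backs; the gripper's body (76 mm by 85 mm) begins 54 mm behind the grasp point. The pads swing forward as they close: fully open they stand 13 mm farther back than shut.
Start: joints at [-0.15, 0.286, 1.577, -0, 1.279, -0.15], TCP at [0.675, 0, 0.304] pointing down, gripper open.
Joint ranges: [-2.77, 2.77], [-0.9, 2.22], [0.21, 2.48], [-1.53, 4.67], [0.24, 2.81], [-2.84, 2.84]. Speed limits (rad/s): [2.79, 2.79, 3.14, 3.14, 3.14, 3.14].

INTERFACE

Orientations are given as a rotation vector (axis times angle).
In Python, from cell import r gives the robot as it stands.
- The arm moves only by the tool send_rows, never from a script. Its argument "motion" is a list of rows, each an object of numbers: "tx", "ty", "tz": the shift along the tool's x, y, z normalised to -1 to 1, where 1 is 1 m; "rx", "ry", "rz": the turn, a rotation vector about the tool's x, y, z normalised to -1 to 1, where 1 is 180 degrees. A call has 1 to 20 rows; each row shifts and turns the commanded pose from where the row before left it, along the tool's axes as they then stand; what a row does not reach is not made up. A row lasts 1/10 s, in which the tool goes at most 50 mm and 8.59 degrees, less where a joint would pass 70% of its speed; a pose out of reach is approached as far as the arm can. A call with a number of a shift or a turn outside -1 to 1 is refused whole. A call with a gripper value outside its range is refused whole. "hand" is the opening, from 0 (shut) to 1 (fully open), set as the call begins (left out, the last holds). The fingers move at their own pace and stop on an object; the grip force is fixed at half the most. Time passes only in rows, so rows that do not move let the fingers close. It gives the time, the measured TCP pose, the force and the opening at its end, in the units of the state.
- r.state(): the state, without advancing time (a new reading comes with each control period).
- r.camera(name): name is "scene" or "side" or "wrist"; returns a dict with "frame" (384x512x3 uint8, red, green, blue), "intrinsics" (3x3 intrinsics, pixels), "origin" and "rotation" of the camera in the world. Camera axes: x right, y up, looking along -z (the intrinsics and any distortion apply to the point x, -y, -z); pixel columns grow to the right and rows downward; lengths in m; the calibration is good to about 2 mm. The wrist camera is an equidistant fisheye: a pixel r from the principal point sees the ray r / f radians off the axis. A picture is of the moment at which its call begins. There is no depth.
- r.hand_in(): hands the job in, once; it reports no verdict.
Trained networks look in a picture, given as the dict that the camera call returned (one of the last four; its "shot" number tells which), for a name from the list of things; names that differ only in an ending like _2 or _b are one class to them, and where a whole thing is asked for, a point or a joint stands for the part that bears it (a point fixed in the world has none). Each returns a list of dicts, best first, with "score" (0 to 1); they miss things now and then, are a little off and sometimes report something else, mostly with a low value. They report only what shows in the picture. A call takes as long as a camera call.
- r.silhouettes(thing, picture): "pixels" (384x512 bool, what is visible of it) and "extent" ([left, top, right, bottom] in pixels, round what is visible of it).
- r.mark_of(thing, picture): "point" ([column, row] in pixels: a listed point, or the origin of a listed thing).
The state is a dict: "t": time; "joints": joint angles; "qd": joint speeds; "effort": joint torques, N m; "ee_pos": TCP position; "orientation": TCP orientation; "force": force on the tool from outside, world axes, zero at the start; "moment": the same for the moment, N m; "opening": finger opening in m.
Only numpy, scipy, OpenCV 4.12 (cv2) and the standard library are available. Lean on these libraries where they do the work, as an engineer would, in place of code of your own. Each camera call takes 0.05 s, during which the arm holds its last target.

TASK

The thin platter is on the sharpening machine and needs the tall collar. Press the flush hatch on the machine's sloping front until its spring catch pops it ajar, swing it down until it lies fully open, then take the taller of the two steel collars off its slanted post inside and slide it down over the upright spindle until it sits flat on the hub; let it down by hand, do not drop it. Leave the hatch open, the low collar on its post and everything else on the bench and the machine where it stands.

Things in the scene. Friction and masses are not known exactly. Their poses are not given: they have to be found in the camera images.
- sharpener: Bench sharpening machine, fixed: grey housing 340 mm wide (y), 265 mm deep (x), deck 168 mm above the bench. Origin: centre of its footprint at bench height. x points to its back, away from the user; y to its left; z up. It stands turned by a small yaw. A hatch fills its sloping front, hiding a well with two slanted posts side by side (at y -0.070 and +0.040), a steel collar on each.
- deck_edge (a point): Middle of the deck's front edge, 168 mm above the bench, axes as the machine's. The deck overhangs the back of the well behind the hatch, so a collar in there can be reached only through the sloping opening, with the tool tilted forward about 30 deg. The well is 300 mm wide; the white catch block fills its left end from 107 mm left of the middle on.
- hatch (a joint): Hatch angle about its bottom edge, rad: 0 shut and flush, -0.055 pushed fully in, about 0.43 ajar, 2.12 fully open, lying level towards the user. Pushed in 0.04 rad (about 6 mm near the free edge, about 5 N there) its catch lets go for good, and as the tool backs off 80 mm it springs ajar. Drawn on by its free edge it drops open by its own weight, damped, beyond about 0.7 rad.
- hatch_edge (a point): Middle of the hatch's free upper edge, on the outer face; moves with it. x runs from hinge to free edge, y along the hinge, z out of the outer face. Plain aluminium panel, no handle, 294 mm wide, 160 mm hinge to edge, 10 mm thick. Shut, it slopes 55 deg to the bench, free edge 161 mm up. Ajar, a gap of about 55 mm opens between it and the deck's edge, where fingers fit in from above.
- hatch_hinge (a point): Middle of the hatch's hinge line, 30 mm above the bench at the foot of the sloping front; the hinge runs along the machine's y axis. Fixed to the machine.
- spindle_seat (a point): Point on the spindle's axis on top of its hub, 189 mm above the bench, where the collar's underside comes to rest. The spindle is upright steel, 18 mm thick, and rises 46 mm above this point to a chamfered top. The hub is 34 mm across and 8 mm high, on a round platter 130 mm across.
- collar_tall: The taller steel collar: outside 40 mm, bore 21 mm, 30 mm high, 0.22 kg. Origin: centre of its underside; z along its bore, away from its seat. Stowed, on either post, its z leans 30 deg from vertical towards the user, and it sits on a boss 28 mm across and 14 mm high, with an 18 mm post reaching 20 mm into the bore.
- collar_low: The low steel collar: same outside and bore, but 14 mm high, 0.10 kg, on the other post, 110 mm beside the first. Origin and axes as for the tall one. Its post stands 6 mm out of its top, while the tall collar's post ends below its rim. It stays there.
- clamp_knob: Bystander: black clamp knob, 34 mm across, 25 mm high, standing on the left rear of the machine's deck.
- gouge: Bystander: turning gouge with wooden handle, 410 mm long, 28 mm thick, lying on the bench to the right of the machine.
- chuck_key: Bystander: steel T-shaped chuck key, 80 mm, on the bench at the right.
- blank: Bystander: square wood blank 120 x 50 x 50 mm on the bench at the left.
- oil_can: Bystander: steel tin 60 mm across, 130 mm high, on the bench at the left.
- oilstone: Bystander: oilstone on a wooden base, 160 x 70 x 26 mm, on the bench at the left.

How it is judged:
On the way, in this order (a step that is already met when the one before it is completed fails the run):
1. the hatch has popped ajar (over 0.3 rad) (value of joint hatch above 0.3 rad), for 0.2 s.
2. the hatch lies open (over 1.95 rad) (value of joint hatch above 1.95 rad), for 0.2 s.
3. the tall collar is off its post (over 60 mm from where it was) (distance of collar_tall from where it was at the start of the episode above 0.06 m), for 0.1 s.
At the end, for the whole second after the job is handed in: The tall collar rests on the hub round the spindle, still and released: its underside centre within 4 mm of the seat point sideways and in height, its axis within 0.08 rad of vertical. The hatch is still open beyond 1.95 rad and the low collar is on its post, within 10 mm of where it was (horizontal distance between collar_tall and spindle_seat below 0.004 m and z of collar_tall in the frame of spindle_seat between -0.004 and 0.004 m and angle between collar_tall's own z axis and vertical below 0.08 rad and value of joint hatch above 1.95 rad and linear speed of collar_tall below 0.02 m/s and angular speed of collar_tall below 0.3 rad/s and distance of collar_low from where it was at the start of the episode below 0.01 m); the robot touches nothing.
It fails at once if the tall collar was dropped down the spindle (faster than 0.4 m/s while round it) (horizontal distance between collar_tall and spindle_seat below 0.005 m and z of collar_tall in the frame of spindle_seat below 0.042 m and linear speed of collar_tall above 0.4 m/s).
It fails at once if the low collar was moved more than 20 mm (distance of collar_low from where it was at the start of the episode above 0.02 m).
It fails at once if something else on the bench or the machine was moved more than 40 mm (distance of any of gouge, blank, oil_can, oilstone, chuck_key, clamp_knob from where it was at the start of the episode above 0.04 m).
It also fails if it takes over 61 s, if anything falls off the work surface, if the arm or the gripper's body presses on something with over 40 N, if the wrist force passes 120 N, or if a joint passes its speed limit or range.

## Working session

There is one attempt and no reset: what is moved stays moved. The work goes in short steps, Python scripts to look and compute and a tool call to move; the robot and the scene stay as the last step left them, time stands still between calls to the robot, and variables do not carry over. Pictures are saved under pics/ and viewed, and the job is handed in when it is done.

Besides the shell and the picture viewer there is one more tool, called after "Emit:" as a command line: name --argument value ..., lists and objects as JSON in quotes. send_rows: Moves the arm, as the interface text tells. Its arguments: {"type":"object","properties":{"motion":{"type":"array"},"hand":{"type":"number"}},"required":["motion"]}

```bash
ls; mkdir -p pics; python3 - <<'E'
from cell import r
import cv2,numpy as np
print(r.state())
for n in ["scene","side","wrist"]:
    p=r.camera(n)
    cv2.imwrite(f"pics/a_{n}.png",p["frame"][:,:,::-1])
    print(n,p["intrinsics"].tolist(),p["origin"],p["rotation"].tolist() if hasattr(p["rotation"],'tolist') else p["rotation"],p.keys())
    for t in ["sharpener","deck_edge","hatch_edge","hatch_hinge","spindle_seat","collar_tall","clamp_knob","oil_can"]:
        m=r.mark_of(t,p)
        print(t,[(np.round(x["point"],1).tolist(),round(x["score"],2)) for x in m[:2]])
E
```

```text
pics
{'t': 0.0, 'joints': array([-1.50012085e-01,  2.87168662e-01,  1.57818419e+00, -1.36195816e-05,
        1.27857718e+00, -1.49978856e-01]), 'qd': array([-2.07930634e-05,  7.39418883e-05, -5.30994847e-04,  2.65698224e-04,
        1.53369784e-03,  2.57819979e-04]), 'effort': array([-1.79628755e-04, -4.05981302e+01, -2.92628127e+01, -1.54224781e-04,
        5.81841552e-03,  3.74769741e-06]), 'ee_pos': array([6.74513024e-01, 9.27102640e-05, 3.02541080e-01]), 'orientation': array([-3.14125416e+00,  4.60040005e-05,  3.63298672e-03]), 'force': array([ 0.14573283, -0.38160292, -0.36846692]), 'moment': array([ 0.00489258,  0.02717496, -0.03853887]), 'opening': 0.08556683389538244}
scene [[446.831974161518, 0.0, 259.8918059767292], [0.0, 446.831974161518, 191.92805641484324], [0.0, 0.0, 1.0]] [ 1.47435456 -0.4455368   1.3277793 ] [0.6275189271271413, 0.38928431068417385, 1.0716983317551636] dict_keys(['frame', 'intrinsics', 'origin', 'rotation', 'shot'])
sharpener []
deck_edge [([258.4, 198.5], 0.69)]
hatch_edge []
hatch_hinge [([255.0, 196.8], 0.51)]
spindle_seat [([266.7, 210.4], 0.6)]
c
[... 478 characters left out ...]
hinge [([244.4, 210.1], 0.63)]
spindle_seat [([298.2, 165.2], 0.55), ([309.6, 303.9], 0.16)]
collar_tall [([302.7, 154.3], 0.75)]
clamp_knob [([303.9, 153.6], 0.51)]
oil_can []
wrist [[297.3186396354542, 0.0, 253.3478574507333], [0.0, 297.3186396354542, 192.85910218290783], [0.0, 0.0, 1.0]] [0.67544596 0.07486076 0.3736524 ] [-0.29822270992018135, 0.0009490743422621201, 8.565953456514194e-05] dict_keys(['frame', 'intrinsics', 'origin', 'rotation', 'shot'])
sharpener []
deck_edge [([169.6, 238.0], 0.75)]
hatch_edge [([161.4, 235.6], 0.72)]
hatch_hinge [([125.8, 182.9], 0.71)]
spindle_seat [([274.4, 263.8], 0.87)]
collar_tall []
clamp_knob [([370.0, 98.1], 0.93)]
oil_can [([318.3, 5.4], 0.97)]
```

View pics/a_scene.png

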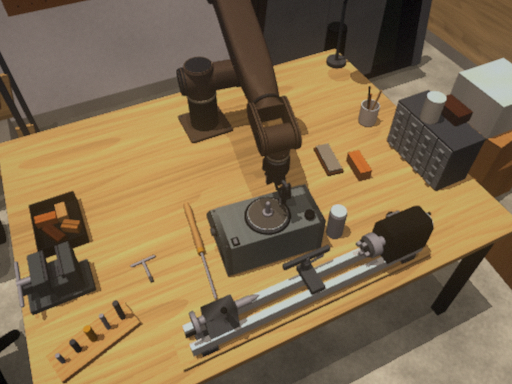

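View pics/a_side.png

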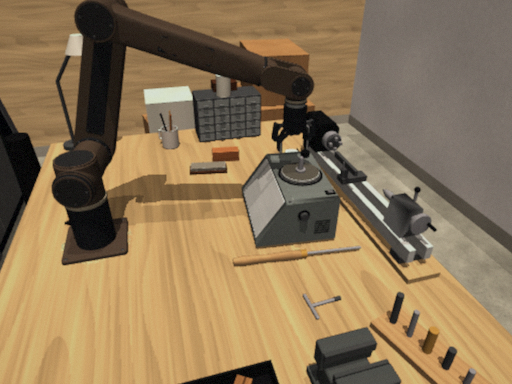

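View pics/a_wrist.png

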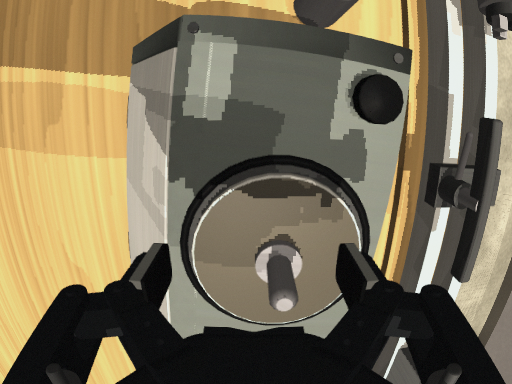

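```bash
cat > h.py <<'E'
from cell import r
import cv2,numpy as np
from scipy.spatial.transform import Rotation as R
from scipy.optimize import least_squares
def cal(p): return dict(o=np.array(p["origin"]),R=R.from_rotvec(p["rotation"]).as_matrix(),K=np.array(p["intrinsics"]))
def proj(c,X,fish):
    v=c['R'].T@(np.asarray(X)-c['o']); v=np.array([v[0],-v[1],-v[2]]); f=c['K'][0,0]
    if fish:
        rr=np.hypot(v[0],v[1]); th=np.arctan2(rr,v[2]); u=v[:2]/max(rr,1e-9)*th*f
    else: u=v[:2]/v[2]*f
    return u+c['K'][:2,2]
def ray(c,px,fish):
    d=(np.asarray(px)-c['K'][:2,2])/c['K'][0,0]
    if fish:
        t=np.hypot(*d); v=np.array([*(d/max(t,1e-9)*np.sin(t)),np.cos(t)])
    else: v=np.array([d[0],d[1],1.]); v/=np.linalg.norm(v)
    return c['R']@np.array([v[0],-v[1],-v[2]])
def tri(obs,x0=(0.75,0,0.15)): # obs list (c,px,fish)
    f=lambda X:np.concatenate([(proj(c,X,fi)-px)/c['K'][0,0]*(1 if fi else 1) for c,px,fi in obs])
    s=least_squares(f,x0); return s.x,np.abs(s.fun).max()*400
def shot(cam,name,marks,scale=1):
    p=r.camera(cam); c=cal(p); cv2.imwrite(f"pics/{name}.png",p["frame"][:,:,::-1])
    out={}
    for t in marks:
        m=r.mark_of(t,p)
        if m: out[t]=(np.array(m[0]["point"]),m[0]["score"])
    return p,c,out
def st():
    s=r.state(); print("t%.2f"%s["t"],"pos",np.round(s["ee_pos"],4),"R",np.round(R.from_rotvec(s["orientation"]).as_matrix(),3).tolist(),"F",np.round(s["force"],1),"op",round(s["opening"],4),"q",np.round(s["joints"],2)); return s
import pickle,os
def addobs(cam,name,marks,fish=None):
    fish=cam=="wrist"; p,c,o=shot(cam,name,marks)
    db=pickle.load(open("db.pkl","rb")) if os.path.exists("db.pkl") else []
    for t,(px,s) in o.items(): db.append((name,t,c,px,fish,s)); print(name,t,np.round(px,1),round(s,2))
    pickle.dump(db,open("db.pkl","wb")); return p,c,o
E
python3 - <<'E'
from h import *
addobs("wrist","w1",["deck_edge","hatch_edge","hatch_hinge","spindle_seat","clamp_knob"])
addobs("scene","s1",["deck_edge","hatch_hinge","spindle_seat","clamp_knob"])
addobs("side","d1",["deck_edge","hatch_edge","hatch_hinge","spindle_seat","clamp_knob"])
E
```

```text
w1 deck_edge [166.  240.2] 0.61
w1 hatch_edge [160.7 236.9] 0.76
w1 hatch_hinge [123.8 181.3] 0.84
w1 spindle_seat [275.2 264. ] 0.58
w1 clamp_knob [370.2 100.6] 0.8
s1 deck_edge [257.7 195. ] 0.57
s1 spindle_seat [265.1 208.9] 0.67
s1 clamp_knob [307.9 216.9] 0.44
d1 deck_edge [274.9 176.5] 0.77
d1 hatch_edge [273.2 176.6] 0.57
d1 hatch_hinge [248.  205.9] 0.94
d1 spindle_seat [301.8 166.7] 0.93
d1 clamp_knob [303.4 155.1] 0.49
```

Emit:
send_rows --motion '[{"tx": -0.035,"tz": -0.03},{"tx": -0.035,"tz": -0.03},{"tx": -0.035,"tz": -0.03},{"tx": -0.035,"tz": -0.03},{"tx": 0},{"tx": 0}]' --hand 0

```text
invalid input at $.motion[0]: expected keys tx, ty, tz, rx, ry, rz
```

```bash
python3 - <<'E'
from h import *
st()
M=["deck_edge","hatch_edge","hatch_hinge","spindle_seat","clamp_knob"]
addobs("wrist","w2",M)
addobs("side","d2",M)
addobs("scene","s2",M)
db=pickle.load(open("db.pkl","rb"))
for t in M:
    ob=[(c,px,f) for n,tt,c,px,f,s in db if tt==t]
    print(t,tri(ob))
    ob=[(c,px,f) for n,tt,c,px,f,s in db if tt==t and f]
    print(' wrist',tri(ob))
E
```

```text
t2.20 pos [0.675  0.     0.3039] R [[1.0, -0.0, 0.0], [-0.0, -1.0, -0.0], [0.0, 0.0, -1.0]] F [ 0.6 -0.2  0.1] op 0.0853 q [-0.15  0.29  1.58 -0.    1.28 -0.15]
w2 deck_edge [169.2 239.1] 0.66
w2 hatch_edge [158.9 236.2] 0.78
w2 hatch_hinge [124.  182.7] 0.91
w2 spindle_seat [278.1 264.1] 0.63
w2 clamp_knob [369.1  99.6] 0.92
d2 deck_edge [274.1 174.4] 0.81
d2 hatch_edge [273.4 178.3] 0.62
d2 hatch_hinge [245.7 209. ] 0.97
d2 spindle_seat [301.  166.3] 0.95
d2 clamp_knob [305.8 155.3] 0.64
s2 deck_edge [259.8 194.7] 0.69
s2 hatch_edge [329.4 161.5] 0.19
s2 spindle_seat [268.  209.5] 0.71
s2 clamp_knob [308.6 219.2] 0.54
deck_edge (array([ 0.60794055, -0.02607229,  0.16992117]), np.float64(2.3771780073601816))
 wrist (array([0.67541666, 0.07481614, 0.37353894]), np.float64(1.1201528818600057))
hatch_edge (array([ 0.61717589, -0.00188   ,  0.21178725]), np.float64(56.42741316234383))
 wrist (array([ -82.63730232, -111.44657167, -230.3074579 ]), np.float64(1.2107338555695002))
hatch_hinge (array([ 0.51522945, -0.01286679,  0.04234889]), np.float64(2.7448222564653886))
 wrist (array([-415.61357892, -228.86699354, -862.70871455]), np.float64(0.9419071900813168))
spindle_seat (array([ 0.69171495, -0.03303366,  0.19312332]), np.float64(2.528910772618776))
 wrist (array([  2.10026776,  -9.42082103, -15.53564147]), np.float64(1.9513249109810646))
clamp_knob (array([0.75827597, 0.08107824, 0.16862134]), np.float64(2.070943501449792))
 wrist (array([0.67550473, 0.07486507, 0.37348425]), np.float64(0.6608712475778319))
```

View pics/w2.png

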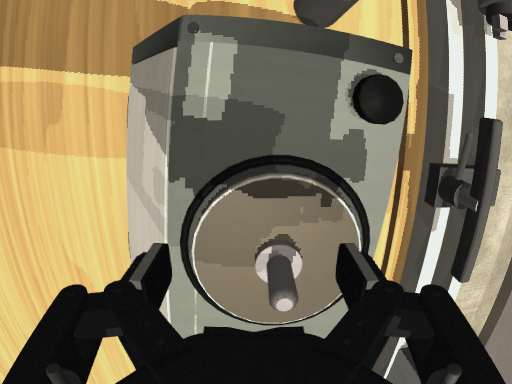

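Emit:
send_rows --motion '[{"tx": 0,"ty": 0,"tz": -0.02,"rx": 0,"ry": 0,"rz": -0.046},{"tx": 0,"ty": 0,"tz": -0.02,"rx": 0,"ry": 0,"rz": -0.046},{"tx": 0,"ty": 0,"tz": -0.02,"rx": 0,"ry": 0,"rz": -0.046},{"tx": 0,"ty": 0,"tz": -0.02,"rx": 0,"ry": 0,"rz": -0.046},{"tx": 0,"ty": 0,"tz": -0.01,"rx": 0,"ry": 0,"rz": -0.046},{"tx": 0,"ty": 0,"tz": 0,"rx": 0,"ry": 0,"rz": -0.046},{"tx": 0,"ty": 0,"tz": 0,"rx": 0,"ry": 0,"rz": -0.046},{"tx": 0,"ty": 0,"tz": 0,"rx": 0,"ry": 0,"rz": -0.046},{"tx": 0,"ty": 0,"tz": 0,"rx": 0,"ry": 0,"rz": -0.046},{"tx": 0,"ty": 0,"tz": 0,"rx": 0,"ry": 0,"rz": -0.046},{"tx": 0,"ty": 0,"tz": 0,"rx": 0,"ry": 0,"rz": -0.04},{"tx": 0,"ty": -0.04,"tz": 0,"rx": 0,"ry": 0,"rz": 0},{"tx": 0,"ty": -0.04,"tz": 0,"rx": 0,"ry": 0,"rz": 0},{"tx": 0,"ty": -0.03,"tz": 0,"rx": 0,"ry": 0,"rz": 0},{"tx": 0,"ty": 0,"tz": 0,"rx": 0,"ry": 0,"rz": 0},{"tx": 0,"ty": 0,"tz": 0,"rx": 0,"ry": 0,"rz": 0}]' --hand 0

```text
t: 4.7
ee_pos: [0.5648, 0.0, 0.3945]
orientation: [2.221, 2.22, 0.001]
force: [0.3, 1.0, -0.2]
opening: -0.0
```

```bash
python3 - <<'E'
from h import *
st()
M=["deck_edge","hatch_edge","hatch_hinge","spindle_seat","clamp_knob"]
addobs("wrist","w3",M)
addobs("side","d3",M)
addobs("scene","s3",M)
db=pickle.load(open("db.pkl","rb"))
for t in M:
    ob=[(c,px,f) for n,tt,c,px,f,s in db if tt==t and s>.3]
    print(t,tri(ob))
E
```

```text
t4.70 pos [0.5648 0.     0.3945] R [[0.0, 1.0, 0.002], [1.0, -0.0, -0.0], [-0.0, 0.002, -1.0]] F [ 0.3  1.  -0.2] op -0.0 q [-0.18 -0.01  1.75  0.    1.41 -1.75]
w3 deck_edge [228.1 212.8] 0.6
w3 hatch_edge [227.2 212.3] 0.72
w3 hatch_hinge [243.2 121.3] 0.71
w3 clamp_knob [365. 252.] 0.17
d3 deck_edge [276.3 175.4] 0.65
d3 hatch_edge [273.3 181.5] 0.94
d3 hatch_hinge [245.8 211.2] 0.78
d3 spindle_seat [302.8 166.8] 0.62
d3 clamp_knob [304. 154.] 0.4
s3 deck_edge [256.1 197.2] 0.84
s3 spindle_seat [266.8 209.9] 0.71
s3 clamp_knob [305.1 218.2] 0.53
deck_edge (array([ 0.60633663, -0.0278206 ,  0.16604001]), np.float64(2.915799998140087))
hatch_edge (array([ 0.60092097, -0.02653451,  0.16521397]), np.float64(4.9414335288561055))
hatch_hinge (array([ 0.51399135, -0.0138403 ,  0.03939971]), np.float64(3.1315908244248507))
spindle_seat (array([ 0.69187262, -0.03340395,  0.19264807]), np.float64(3.381010110355716))
clamp_knob (array([0.75778938, 0.0809504 , 0.16981122]), np.float64(2.9071422809019873))
```

View pics/w3.png

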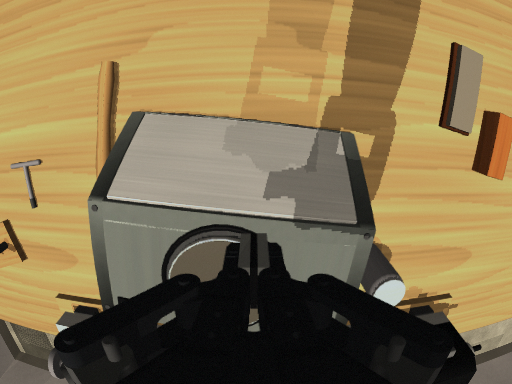

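```bash
python3 - <<'E'
from h import *
db=pickle.load(open("db.pkl","rb"))
c=[x[2] for x in db if x[0]=="w3"][0]
img=cv2.imread("pics/w3.png"); cv2.imwrite("pics/w3z.png",cv2.resize(img[90:250,80:400],None,fx=2.5,fy=2.5,interpolation=cv2.INTER_CUBIC))
def at(px,z):
    d=ray(c,px,True); return c['o']+d*(z-c['o'][2])/d[2]
for px,z in [((107,202),.161),((357,222),.161),((147,113),.03),((341,132),.03)]: print(px,np.round(at(px,z),4))
E
```

```text
(107, 202) [ 0.5948 -0.172   0.161 ]
(357, 222) [0.6189 0.1194 0.161 ]
(147, 113) [ 0.4983 -0.16    0.03  ]
(341, 132) [0.5287 0.1313 0.03  ]
```

View pics/w3z.png

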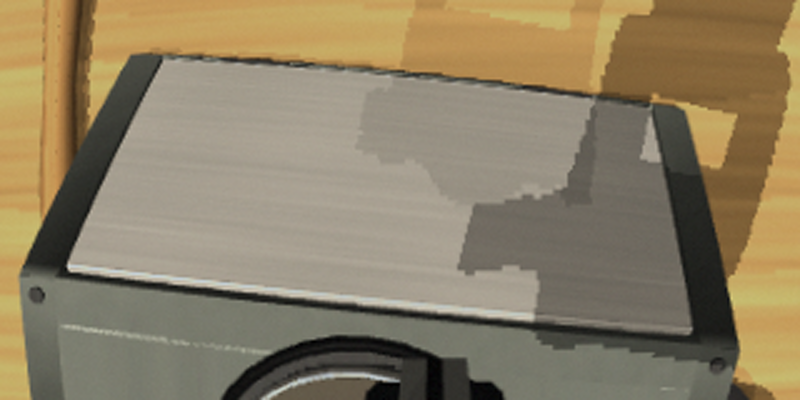

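```bash
cat >> h.py <<'E'
def Rt(tilt,yaw):
    # tool x = machine y ; tool y = machine x ; tool z down, tilted forward
    x=np.array([-np.sin(yaw),np.cos(yaw),0]); f=np.array([np.cos(yaw),np.sin(yaw),0]); t=np.radians(tilt)
    z=np.sin(t)*f+np.cos(t)*np.array([0,0,-1]); y=np.cross(z,x); return np.stack([x,y,z],1)
def delta(P,Rm=None):
    s=r.state(); Rc=R.from_rotvec(s["orientation"]).as_matrix() if Rm is None else Rm
    return Rc.T@(np.asarray(P)-s["ee_pos"])
def rotd(Rm):
    Rc=R.from_rotvec(r.state()["orientation"]).as_matrix(); return R.from_matrix(Rc.T@Rm).as_rotvec()/np.pi
E
python3 - <<'E'
from h import *
Rm=Rt(30,-0.1); print(Rm.round(3)); print(rotd(Rm), delta((0.535,-0.019,0.225),Rm))
E
```

```text
[[ 0.1    0.862  0.498]
 [ 0.995 -0.086 -0.05 ]
 [ 0.     0.5   -0.866]]
[-0.16650373 -0.00833183  0.03111077] [-0.02194587 -0.10865924  0.13238014]
```

Emit:
send_rows --motion '[{"tx": 0,"ty": 0,"tz": 0,"rx": -0.0416,"ry": -0.0021,"rz": 0.0078},{"tx": 0,"ty": 0,"tz": 0,"rx": -0.0416,"ry": -0.0021,"rz": 0.0078},{"tx": 0,"ty": 0,"tz": 0,"rx": -0.0416,"ry": -0.0021,"rz": 0.0078},{"tx": 0,"ty": 0,"tz": 0,"rx": -0.0416,"ry": -0.0021,"rz": 0.0078},{"tx": -0.005,"ty": -0.028,"tz": 0.033,"rx": 0,"ry": 0,"rz": 0},{"tx": -0.005,"ty": -0.028,"tz": 0.033,"rx": 0,"ry": 0,"rz": 0},{"tx": -0.006,"ty": -0.028,"tz": 0.033,"rx": 0,"ry": 0,"rz": 0},{"tx": -0.006,"ty": -0.025,"tz": 0.033,"rx": 0,"ry": 0,"rz": 0},{"tx": 0,"ty": 0,"tz": 0,"rx": 0,"ry": 0,"rz": 0},{"tx": 0,"ty": 0,"tz": 0,"rx": 0,"ry": 0,"rz": 0}]'

```text
t: 6.6
ee_pos: [0.5348, -0.0191, 0.2256]
orientation: [2.012, 1.819, 0.487]
force: [0.3, -0.3, -0.0]
opening: -0.0
```

```bash
python3 - <<'E'
from h import *
s=st()
Rc=R.from_rotvec(s["orientation"]).as_matrix()
print("tip",s["ee_pos"]+0.073*Rc[:,2])
n=np.array([.815,-.082,-.574]); print("press dir in tool",Rc.T@n)
M=["deck_edge","hatch_edge","hatch_hinge"]
addobs("wrist","w4",M);addobs("side","d4",M)
db=pickle.load(open("db.pkl","rb"))
for t in M:
    ob=[(c,px,f) for n,tt,c,px,f,s in db if tt==t and s>.3]
    print(t,tri(ob))
E
```

```text
t6.60 pos [ 0.5348 -0.0191  0.2256] R [[0.101, 0.862, 0.497], [0.995, -0.087, -0.05], [-0.0, 0.5, -0.866]] F [ 0.3 -0.3 -0. ] op -0.0 q [-0.25 -0.12  2.21  0.15  0.54 -1.83]
tip [ 0.5710822  -0.02281565  0.16240797]
press dir in tool [4.77852715e-04 4.22646428e-01 9.06528967e-01]
w4 hatch_hinge [253.3  48.5] 0.85
d4 deck_edge [275.8 174.1] 0.57
d4 hatch_edge [274.8 179.7] 0.81
d4 hatch_hinge [245.9 208.5] 0.72
deck_edge (array([ 0.60649315, -0.02755927,  0.16669057]), np.float64(3.00041259070826))
hatch_edge (array([ 0.6008208 , -0.02689721,  0.16439002]), np.float64(4.664606680623357))
hatch_hinge (array([ 0.51119766, -0.01572305,  0.03442895]), np.float64(4.766707450140707))
```

View pics/w4.png

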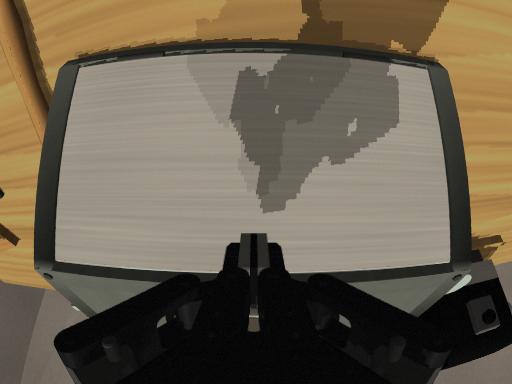

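View pics/d4.png

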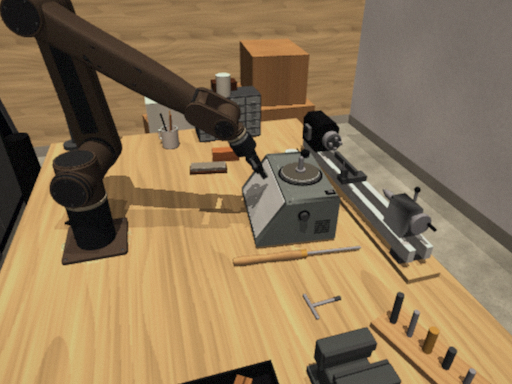

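Emit:
send_rows --motion '[{"tx": 0,"ty": 0.0042,"tz": 0.0091,"rx": 0,"ry": 0,"rz": 0},{"tx": 0,"ty": 0.0042,"tz": 0.0091,"rx": 0,"ry": 0,"rz": 0},{"tx": 0,"ty": 0.0021,"tz": 0.0045,"rx": 0,"ry": 0,"rz": 0},{"tx": 0,"ty": 0.0021,"tz": 0.0045,"rx": 0,"ry": 0,"rz": 0},{"tx": 0,"ty": 0,"tz": 0,"rx": 0,"ry": 0,"rz": 0}]'

```text
t: 7.5
ee_pos: [0.5592, -0.0216, 0.2073]
orientation: [2.012, 1.82, 0.486]
force: [-2.6, -0.6, 2.2]
opening: -0.0002
```

Emit:
send_rows --motion '[{"tx": 0,"ty": 0.0013,"tz": 0.0027,"rx": 0,"ry": 0,"rz": 0},{"tx": 0,"ty": 0.0013,"tz": 0.0027,"rx": 0,"ry": 0,"rz": 0},{"tx": 0,"ty": 0,"tz": 0,"rx": 0,"ry": 0,"rz": 0},{"tx": 0,"ty": 0,"tz": 0,"rx": 0,"ry": 0,"rz": 0}]'

```text
t: 7.9
ee_pos: [0.5619, -0.0218, 0.2058]
orientation: [2.014, 1.825, 0.482]
force: [-28.7, -0.8, 23.1]
opening: 0.0001
```

Emit:
send_rows --motion '[{"tx": 0,"ty": -0.004,"tz": -0.01,"rx": 0,"ry": 0,"rz": 0},{"tx": 0,"ty": 0,"tz": -0.03,"rx": 0,"ry": 0,"rz": 0},{"tx": 0,"ty": 0,"tz": -0.03,"rx": 0,"ry": 0,"rz": 0},{"tx": 0,"ty": 0,"tz": -0.03,"rx": 0,"ry": 0,"rz": 0},{"tx": 0,"ty": 0,"tz": -0.01,"rx": 0,"ry": 0,"rz": 0},{"tx": 0,"ty": 0,"tz": 0,"rx": 0,"ry": 0,"rz": 0},{"tx": 0,"ty": 0,"tz": 0,"rx": 0,"ry": 0,"rz": 0}]'

```text
t: 8.6
ee_pos: [0.5055, -0.0161, 0.2966]
orientation: [2.013, 1.82, 0.486]
force: [-0.0, -0.2, 0.2]
opening: -0.0001
```

```bash
python3 - <<'E'
from h import *
s=st()
Rc=R.from_rotvec(s["orientation"]).as_matrix()
print("tip",s["ee_pos"]+0.073*Rc[:,2])
M=["deck_edge","hatch_edge"]
obs=[]
for cam,n in [("wrist","w5"),("side","d5")]:
    p,c,o=shot(cam,n,M); print(n,o)
    if "hatch_edge" in o: obs.append((c,o["hatch_edge"][0],cam=="wrist"))
print(tri(obs))
E
```

```text
t8.60 pos [ 0.5055 -0.0161  0.2966] R [[0.1, 0.863, 0.496], [0.995, -0.087, -0.05], [0.0, 0.498, -0.867]] F [-0.  -0.2  0.2] op -0.0001 q [-0.26 -0.29  2.21  0.12  0.71 -1.8 ]
tip [ 0.54171222 -0.0197115   0.23327013]
w5 {'deck_edge': (array([255.4, 222. ]), 0.59), 'hatch_edge': (array([250.6, 185.9]), 0.74)}
d5 {'deck_edge': (array([275.8, 175.2]), 0.75), 'hatch_edge': (array([286. , 214.3]), 0.74)}
(array([ 0.6792371 , -0.03831241,  0.04574827]), np.float64(10.7075752379508))
```

View pics/w5.png

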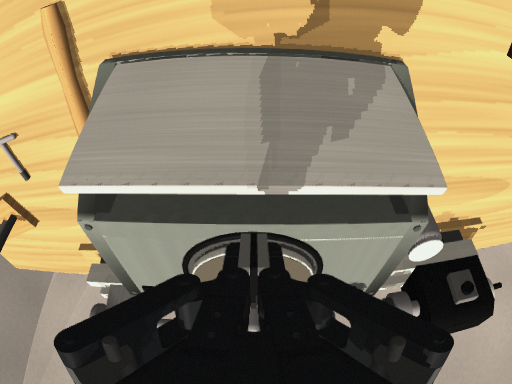

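View pics/d5.png

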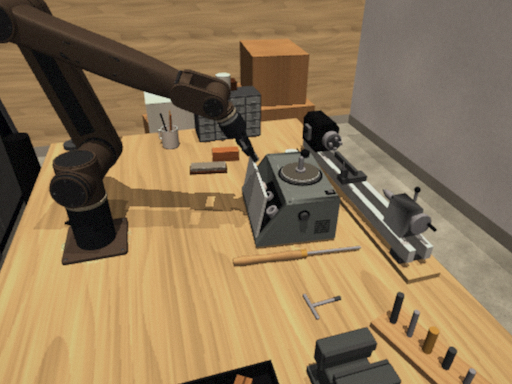

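```bash
python3 - <<'E'
from h import *
p=r.camera("wrist");c=cal(p)
for X in [(.541,-.018,.187),(.551,-.019,.187),(.6065,-.0272,.168),(.578,-.036,.155)]: print(X,proj(c,X,True))
Rm=Rt(0,-0.1); print(rotd(Rm), delta((0.578,-0.036,0.297),Rm))
E
```

```text
(0.541, -0.018, 0.187) [256.30796142 185.57408559]
(0.551, -0.019, 0.187) [256.20964477 196.23053203]
(0.6065, -0.0272, 0.168) [252.49379684 224.34915409]
(0.578, -0.036, 0.155) [238.00964037 190.83170639]
[ 1.66016953e-01 -1.27941894e-05 -1.43434489e-04] [-0.01254908  0.07398924 -0.0001885 ]
```

Emit:
send_rows --motion '[{"tx": 0,"ty": 0,"tz": 0,"rx": 0.0415,"ry": 0,"rz": 0},{"tx": 0,"ty": 0,"tz": 0,"rx": 0.0415,"ry": 0,"rz": 0},{"tx": 0,"ty": 0,"tz": 0,"rx": 0.0415,"ry": 0,"rz": 0},{"tx": 0,"ty": 0,"tz": 0,"rx": 0.0415,"ry": 0,"rz": 0},{"tx": -0.006,"ty": 0.037,"tz": 0,"rx": 0,"ry": 0,"rz": 0},{"tx": -0.006,"ty": 0.037,"tz": 0,"rx": 0,"ry": 0,"rz": 0},{"tx": 0,"ty": 0,"tz": 0.035,"rx": 0,"ry": 0,"rz": 0},{"tx": 0,"ty": 0,"tz": 0.02,"rx": 0,"ry": 0,"rz": 0},{"tx": 0,"ty": 0,"tz": 0.014,"rx": 0,"ry": 0,"rz": 0},{"tx": 0,"ty": 0,"tz": 0,"rx": 0,"ry": 0,"rz": 0}]'

```text
t: 9.95
ee_pos: [0.577, -0.0352, 0.226]
orientation: [-2.328, -2.105, 0.003]
force: [-0.3, 0.4, 0.3]
opening: 0.0002
```

```bash
python3 - <<'E'
from h import *
s=st()
p,c,o=shot("wrist","w6",[]);p,c,o=shot("side","d6",[])
im=cv2.imread("pics/d6.png")[100:280,180:380]; cv2.imwrite("pics/d6z.png",cv2.resize(im,None,fx=3,fy=3))
E
```

```text
t9.95 pos [ 0.577  -0.0352  0.226 ] R [[0.1, 0.995, -0.003], [0.995, -0.1, 0.001], [0.001, -0.004, -1.0]] F [-0.3  0.4  0.3] op 0.0002 q [-0.24  0.15  1.88  0.    1.11 -1.71]
```

View pics/w6.png

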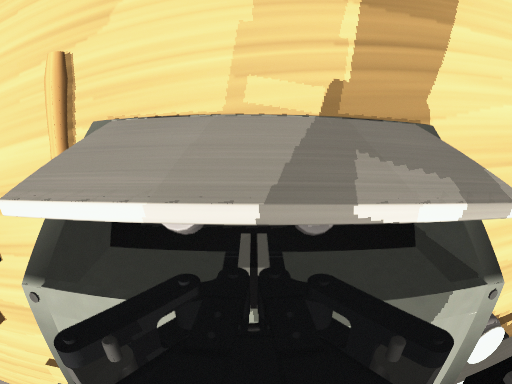

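View pics/d6z.png

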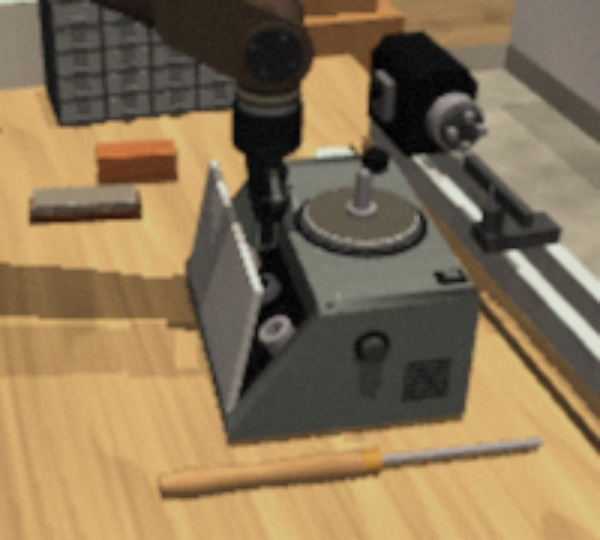

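Emit:
send_rows --motion '[{"tx": 0,"ty": -0.015,"tz": 0,"rx": 0,"ry": 0,"rz": 0},{"tx": 0,"ty": -0.015,"tz": 0,"rx": 0,"ry": 0,"rz": 0},{"tx": 0,"ty": -0.015,"tz": 0,"rx": 0,"ry": 0,"rz": 0},{"tx": 0,"ty": -0.015,"tz": 0,"rx": 0,"ry": 0,"rz": 0},{"tx": 0,"ty": -0.015,"tz": 0,"rx": 0,"ry": 0,"rz": 0},{"tx": 0,"ty": -0.008,"tz": 0,"rx": 0,"ry": 0,"rz": 0},{"tx": 0,"ty": 0,"tz": -0.03,"rx": 0,"ry": 0,"rz": 0},{"tx": 0,"ty": 0,"tz": -0.04,"rx": 0,"ry": 0,"rz": 0},{"tx": 0,"ty": 0,"tz": -0.04,"rx": 0,"ry": 0,"rz": 0},{"tx": 0,"ty": 0,"tz": 0,"rx": 0,"ry": 0,"rz": 0},{"tx": 0,"ty": 0,"tz": 0,"rx": 0,"ry": 0,"rz": 0}]'

```text
t: 11.15
ee_pos: [0.4961, -0.0273, 0.3413]
orientation: [2.326, 2.103, 0.006]
force: [0.0, -0.3, 0.2]
opening: -0.0003
```

```bash
python3 - <<'E'
from h import *
s=st()
M=["hatch_edge","collar_tall","collar_low","deck_edge","spindle_seat"]
for cam,n in [("wrist","w7"),("side","d7")]:
    p,c,o=shot(cam,n,M); print(n,o)
E
```

```text
t11.15 pos [ 0.4961 -0.0273  0.3413] R [[0.1, 0.995, 0.007], [0.995, -0.1, -0.002], [-0.001, 0.007, -1.0]] F [ 0.  -0.3  0.2] op -0.0003 q [-0.26 -0.15  1.97  0.    1.32 -1.73]
w7 {'hatch_edge': (array([265.7,  92.1]), 0.6), 'collar_tall': (array([210.3, 237.7]), 0.58), 'collar_low': (array([292.8, 233.6]), 0.62), 'deck_edge': (array([265. , 294.4]), 0.8)}
d7 {'hatch_edge': (array([226.8, 159.2]), 0.66), 'collar_tall': (array([275. , 215.8]), 0.4), 'collar_low': (array([269.6, 198.1]), 0.43), 'deck_edge': (array([274.9, 174.5]), 0.65), 'spindle_seat': (array([304. , 168.4]), 0.62)}
```

View pics/w7.png

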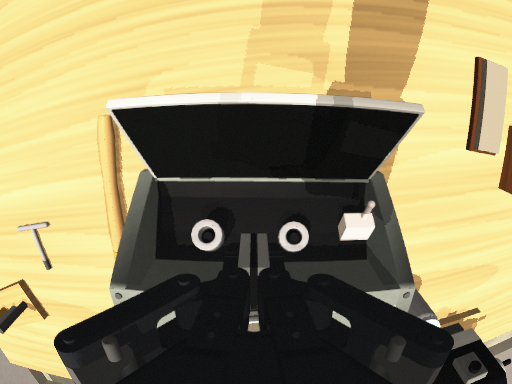

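View pics/d7.png

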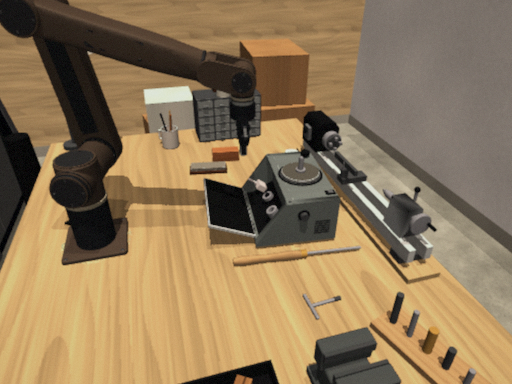

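Emit:
send_rows --motion '[{"tx": -0.01,"ty": 0,"tz": 0,"rx": -0.0417,"ry": 0,"rz": 0},{"tx": -0.01,"ty": 0,"tz": 0,"rx": -0.0417,"ry": 0,"rz": 0},{"tx": -0.01,"ty": 0,"tz": 0,"rx": -0.0417,"ry": 0,"rz": 0},{"tx": -0.01,"ty": 0,"tz": 0,"rx": -0.0417,"ry": 0,"rz": 0},{"tx": 0,"ty": 0,"tz": 0,"rx": 0,"ry": 0,"rz": 0},{"tx": 0,"ty": 0,"tz": 0,"rx": 0,"ry": 0,"rz": 0}]' --hand 0.85

```text
t: 12.35
ee_pos: [0.4912, -0.067, 0.3389]
orientation: [2.012, 1.818, 0.487]
force: [-0.1, -0.2, 0.7]
opening: 0.0726
```

```bash
rm -f db.pkl; python3 - <<'E'
from h import *
s=st()
M=["hatch_edge","collar_tall","collar_low","deck_edge","hatch_hinge","spindle_seat"]
for cam,n in [("wrist","w8"),("side","d8"),("scene","s8")]:
    addobs(cam,n,M)
db=pickle.load(open("db.pkl","rb"))
for t in M:
    ob=[(c,px,f) for n,tt,c,px,f,s in db if tt==t and s>.3]
    if len(ob)>1: print(t,tri(ob))
E
```

```text
t12.35 pos [ 0.4912 -0.067   0.3389] R [[0.101, 0.862, 0.497], [0.995, -0.087, -0.05], [0.0, 0.5, -0.866]] F [-0.1 -0.2  0.7] op 0.0726 q [-0.39 -0.36  2.18  0.2   0.82 -1.96]
w8 collar_tall [240.4 117.7] 0.97
w8 collar_low [323.8 120.6] 0.77
w8 deck_edge [308.2 193.1] 0.85
w8 hatch_hinge [301.8  49.7] 0.6
w8 spindle_seat [297.7 257.7] 0.67
d8 hatch_edge [202.4 215.1] 0.88
d8 collar_tall [273.1 215.1] 0.42
d8 collar_low [268.2 198.3] 0.42
d8 deck_edge [276.2 176.3] 0.68
d8 hatch_hinge [247.9 209.3] 0.76
d8 spindle_seat [300.7 165.7] 0.62
s8 hatch_edge [237.3 167.5] 0.77
s8 deck_edge [259.2 200.3] 0.96
s8 hatch_hinge [250.4 202.8] 0.61
s8 spindle_seat [267.4 212. ] 0.86
hatch_edge (array([0.35051369, 0.00301942, 0.03685241]), np.float64(1.7954476251001112))
collar_tall (array([ 0.5844305 , -0.09225579,  0.05604999]), np.float64(0.8500768714097477))
collar_low (array([0.59733818, 0.00959347, 0.05601559]), np.float64(0.36170272303529744))
deck_edge (array([ 0.61439766, -0.02390467,  0.15940787]), np.float64(1.4604784189109907))
hatch_hinge (array([ 0.51322462, -0.01334743,  0.03004269]), np.float64(1.7859489805744815))
spindle_seat (array([ 0.69344995, -0.03576024,  0.18816447]), np.float64(3.0801591541049516))
```

View pics/w8.png

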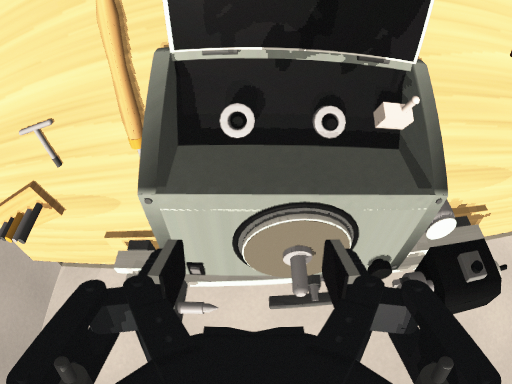

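View pics/d8.png

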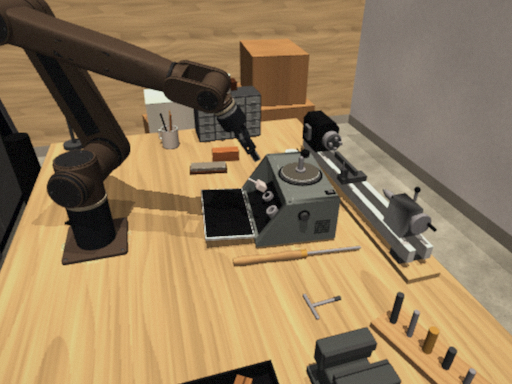

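```bash
cat > kin.py <<'E'
from h import *
D=[(.287,1.578,.6745,.3025,0),(-.01,1.75,.5648,.3945,0),(-.12,2.21,np.hypot(.5348,.0191),.2256,30),(-.29,2.21,np.hypot(.5055,.0161),.2966,30),(.15,1.88,np.hypot(.577,.0352),.226,0),(-.15,1.97,.4969,.3413,0),(-.36,2.18,np.hypot(.4912,.067),.3389,29.5)]
def fk(p,q2,q3,t):
    a,d,L2,L3,de,L=p; t=np.radians(t)
    return np.array([a+L2*np.sin(q2)+L3*np.sin(q2+q3+de)+L*np.sin(t), d+L2*np.cos(q2)+L3*np.cos(q2+q3+de)-L*np.cos(t)])
f=lambda p:np.concatenate([fk(p,q2,q3,t)-[x,z] for q2,q3,x,z,t in D]+[0.02*(np.array(p)-[0,.3,.45,.45,0,.2])])
s=least_squares(f,[0,.3,.45,.45,0,.2]); P=s.x
if __name__=="__main__":
    print(P,s.fun[:14].round(3))
    for (x,z,t) in [(.5348,.2256,30),(.5096,.186,30),(.557,.115,30),(.53,.16,30),(.557,.115,25),(.47,.25,30),(.694,.3,0),(.48,.24,30)]:
        q=least_squares(lambda q:fk(P,*q,t)-[x,z],[0,2]); print(x,z,t,q.x.round(2),"q5",round(np.pi-np.radians(t)-sum(q.x),2),q.cost)
E
python3 kin.py
python3 - <<'E'
import cv2
im=cv2.imread("pics/w8.png")[60:170,170:430]; cv2.imwrite("pics/w8z.png",cv2.resize(im,None,fx=3,fy=3,interpolation=cv2.INTER_CUBIC))
E
```

```text
[-0.0009262   0.25130014  0.4318539   0.58258573  0.02657951  0.17840701] [-0.     0.001  0.001 -0.003 -0.001 -0.002  0.001  0.     0.001  0.002
 -0.002 -0.    -0.     0.003]
0.5348 0.2256 30 [-0.12  2.21] q5 0.53 1.0984097594873186e-21
0.5096 0.186 30 [-0.12  2.29] q5 0.45 9.919667569417844e-18
0.557 0.115 30 [0.13 2.2 ] q5 0.29 5.589196423697765e-24
0.53 0.16 30 [-0.02  2.25] q5 0.39 1.3600185413883792e-28
0.557 0.115 25 [0.14 2.16] q5 0.4 5.674944805315845e-25
0.47 0.25 30 [-0.34  2.33] q5 0.62 2.2319799340729982e-26
0.694 0.3 0 [0.33 1.53] q5 1.28 2.4275607391902463e-27
0.48 0.24 30 [-0.29  2.32] q5 0.59 2.7347742987112096e-28
```

View pics/w8z.png

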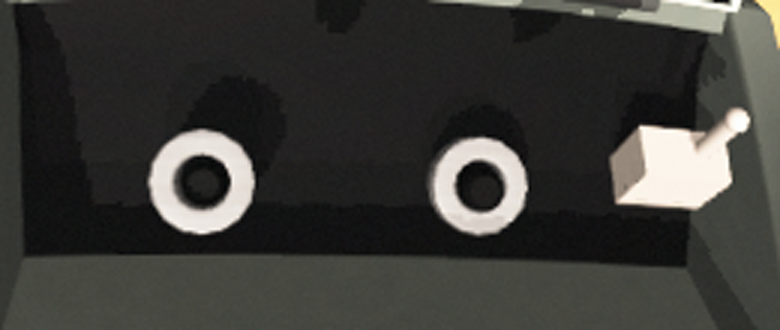

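```bash
python3 - <<'E'
from h import *
print(delta((.5096,-.087,.19)))
E
```

```text
[-0.01809972 -0.05726746  0.13881454]
```

Emit:
send_rows --motion '[{"tx": -0.005,"ty": -0.03,"tz": 0.03,"rx": 0,"ry": 0,"rz": 0},{"tx": -0.005,"ty": -0.027,"tz": 0.03,"rx": 0,"ry": 0,"rz": 0},{"tx": -0.005,"ty": 0,"tz": 0.035,"rx": 0,"ry": 0,"rz": 0},{"tx": -0.003,"ty": 0,"tz": 0.03,"rx": 0,"ry": 0,"rz": 0},{"tx": 0,"ty": 0,"tz": 0.013,"rx": 0,"ry": 0,"rz": 0},{"tx": 0,"ty": 0,"tz": 0,"rx": 0,"ry": 0,"rz": 0},{"tx": 0,"ty": 0,"tz": 0,"rx": 0,"ry": 0,"rz": 0}]'

```text
t: 14.1
ee_pos: [0.5095, -0.0869, 0.191]
orientation: [2.01, 1.818, 0.489]
force: [-0.2, 0.9, -0.4]
opening: 0.0724
```

```bash
python3 - <<'E'
from h import *
s=st()
M=["collar_tall","collar_low","deck_edge","hatch_hinge"]
addobs("wrist","w9",M); addobs("side","d9",M)
db=pickle.load(open("db.pkl","rb"))
for t in M:
    ob=[(c,px,f) for n,tt,c,px,f,s in db if tt==t and s>.3]
    if len(ob)>1: print(t,tri(ob))
im=cv2.imread("pics/w9.png")[100:300,130:390]; cv2.imwrite("pics/w9z.png",cv2.resize(im,None,fx=3,fy=3,interpolation=cv2.INTER_CUBIC))
E
```

```text
t14.10 pos [ 0.5095 -0.0869  0.191 ] R [[0.1, 0.861, 0.499], [0.995, -0.087, -0.05], [-0.0, 0.502, -0.865]] F [-0.2  0.9 -0.4] op 0.0724 q [-0.42 -0.11  2.27  0.34  0.5  -2.15]
w9 collar_tall [253.5 199.3] 0.67
w9 collar_low [381.  197.3] 0.9
w9 deck_edge [361.5 336.8] 0.66
w9 hatch_hinge [350.1  95.7] 0.56
d9 collar_tall [273.7 214.2] 0.68
d9 collar_low [267.8 199.7] 0.48
d9 deck_edge [274.1 175.9] 0.95
d9 hatch_hinge [250.7 210.3] 0.78
collar_tall (array([ 0.5831618 , -0.09372159,  0.05909119]), np.float64(1.987188556883927))
collar_low (array([0.59643815, 0.01167225, 0.05574253]), np.float64(2.1672845633288502))
deck_edge (array([ 0.60839815, -0.02491523,  0.16581686]), np.float64(3.555670379789773))
hatch_hinge (array([ 0.51567969, -0.01574799,  0.02586721]), np.float64(3.237168487335991))
```

View pics/w9z.png

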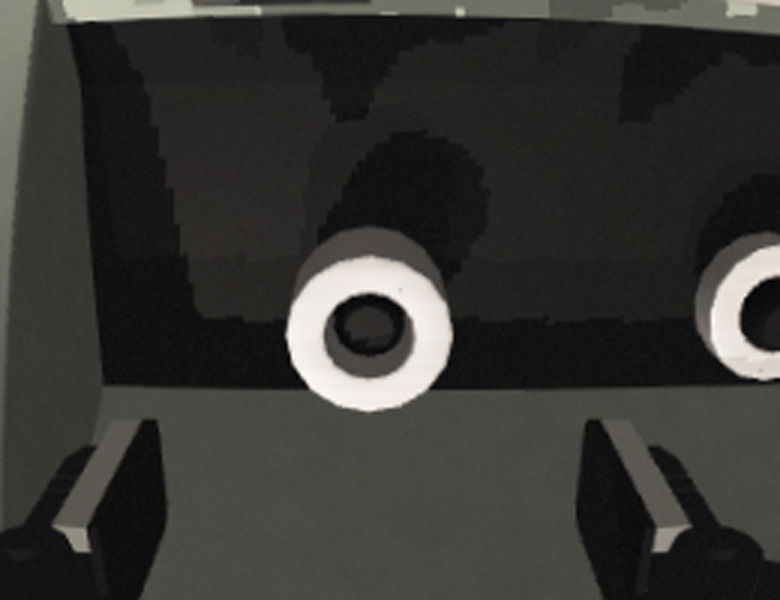

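```bash
cat > ring.py <<'E'
from h import *
def ringfit(c,img,seed,axis,rad=0.02,x0=None,fish=True,thr=185):
    g=img if img.ndim==2 else cv2.cvtColor(img,cv2.COLOR_BGR2GRAY)
    m=(g>thr).astype(np.uint8); n,l=cv2.connectedComponents(m)
    ys,xs=np.where(l>0); k=np.argmin((xs-seed[0])**2+(ys-seed[1])**2); lab=l[ys[k],xs[k]]
    cs,_=cv2.findContours((l==lab).astype(np.uint8),cv2.RETR_EXTERNAL,cv2.CHAIN_APPROX_NONE)
    P=max(cs,key=len)[:,0,:].astype(float)
    a=axis/np.linalg.norm(axis); u=np.cross(a,[1,.3,0]);u/=np.linalg.norm(u);v=np.cross(a,u)
    th=np.linspace(0,2*np.pi,180)
    def res(X):
        Q=np.array([proj(c,X+rad*(np.cos(t)*u+np.sin(t)*v),fish) for t in th])
        cont=Q.astype(np.float32).reshape(-1,1,2)
        return np.array([cv2.pointPolygonTest(cont,(float(p[0]),float(p[1])),True) for p in P])-0.4
    s=least_squares(res,x0,loss="soft_l1",diff_step=1e-4); return s.x,np.abs(s.fun).mean(),len(P)
E
python3 - <<'E'
from ring import *
db=pickle.load(open("db.pkl","rb"))
ax=np.array([-.4975,.05,.866])
for n,seed,x0 in [("w9",(253-24,211),(.5695,-.091,.084)),("w8",(237-14,120),(.5695,-.091,.084))]:
    c=[x[2] for x in db if x[0]==n][0]
    X,e,k=ringfit(c,cv2.imread(f"pics/{n}.png"),seed,ax,x0=x0)
    print(n,X.round(4),"origin",(X-.03*ax).round(4),e,k)
c=[x[2] for x in db if x[0]=="w8"][0]
X,e,k=ringfit(c,cv2.imread("pics/w8.png"),(330-13,122),ax,x0=(.59,.01,.07)); print("low",X,e,k)
s=r.state(); Rc=R.from_rotvec(s["orientation"]).as_matrix()
print("tool-frame top9",)
E
```

```text
w9 [ 0.5802 -0.0949  0.0744] origin [ 0.5951 -0.0964  0.0485] 0.2484185337526093 146
w8 [ 0.5818 -0.0958  0.0659] origin [ 0.5967 -0.0973  0.0399] 0.25037719629912947 94
low [0.60346641 0.01875559 0.04990312] 0.2555196114158106 86
tool-frame top9
```

```bash
cat >> ring.py <<'E'
def contour(img,seed,thr=185):
    g=cv2.cvtColor(img,cv2.COLOR_BGR2GRAY)
    m=(g>thr).astype(np.uint8); n,l=cv2.connectedComponents(m)
    ys,xs=np.where(l>0); k=np.argmin((xs-seed[0])**2+(ys-seed[1])**2); lab=l[ys[k],xs[k]]
    cs,_=cv2.findContours((l==lab).astype(np.uint8),cv2.RETR_EXTERNAL,cv2.CHAIN_APPROX_NONE)
    return max(cs,key=len)[:,0,:].astype(float)
def joint(views,axis,x0,rad=.02,fish=True,freeoff=True):
    a=axis/np.linalg.norm(axis); u=np.cross(a,[1,.3,0]);u/=np.linalg.norm(u);v=np.cross(a,u)
    th=np.linspace(0,2*np.pi,180)
    def res(p):
        X=p[:3]; out=[]
        for c,P in views:
            Q=np.array([proj(c,X+rad*(np.cos(t)*u+np.sin(t)*v),fish) for t in th]).astype(np.float32).reshape(-1,1,2)
            out.append(np.array([cv2.pointPolygonTest(Q,(float(q[0]),float(q[1])),True) for q in P])-p[3])
        return np.concatenate(out)
    s=least_squares(res,[*x0,.4],loss="soft_l1",diff_step=1e-4); return s.x,np.abs(s.fun).mean()
E
python3 - <<'E'
from ring import *
db=pickle.load(open("db.pkl","rb"))
ax=np.array([-.4975,.05,.866])
V=[]
for n,seed in [("w9",(229,211)),("w8",(223,120))]:
    c=[x[2] for x in db if x[0]==n][0]; V.append((c,contour(cv2.imread(f"pics/{n}.png"),seed)))
x,e=joint(V,ax,(.575,-.093,.08)); print(x.round(4),"origin",(x[:3]-.03*ax).round(4),e)
for n in ["w9","w8","d9","d8"]:
    cc=[(q[2],q[4],q[3]) for q in db if q[0]==n and q[1]=="collar_tall"][0]
    print(n,"mark",cc[2],"proj origin",proj(cc[0],x[:3]-.03*ax,cc[1]).round(1),proj(cc[0],np.array([.5831,-.0937,.0591]),cc[1]).round(1))
E
```

```text
[ 0.5724 -0.094   0.0809  1.5173] origin [ 0.5873 -0.0955  0.0549] 0.2874876513477844
w9 mark [253.5 199.3] proj origin [252.6 198.5] [254.4 198.8]
w8 mark [240.4 117.7] proj origin [238.  119.2] [238.9 118. ]
d9 mark [273.7 214.2] proj origin [275.  215.2] [273.7 214. ]
d8 mark [273.1 215.1] proj origin [275.  215.2] [273.7 214. ]
```

```bash
python3 - <<'E'
from h import *
s=r.state(); Rc=R.from_rotvec(s["orientation"]).as_matrix()
for o in [(.5873,-.0955,.0549),(.5831,-.0937,.0591)]: print("origin in tool frame",Rc.T@(np.array(o)-s["ee_pos"]))
E
```

```text
origin in tool frame [-0.00073449 -0.00070606  0.15712995]
origin in tool frame [ 0.00063427 -0.00236539  0.15130817]
```

Emit:
send_rows --motion '[{"tx": 0,"ty": -0.001,"tz": 0.025,"rx": 0,"ry": 0,"rz": 0},{"tx": 0,"ty": 0,"tz": 0.025,"rx": 0,"ry": 0,"rz": 0},{"tx": 0,"ty": 0,"tz": 0.02,"rx": 0,"ry": 0,"rz": 0},{"tx": 0,"ty": 0,"tz": 0.013,"rx": 0,"ry": 0,"rz": 0},{"tx": 0,"ty": 0,"tz": 0,"rx": 0,"ry": 0,"rz": 0},{"tx": 0,"ty": 0,"tz": 0,"rx": 0,"ry": 0,"rz": 0}]'

```text
t: 15.2
ee_pos: [0.5499, -0.0909, 0.1184]
orientation: [2.01, 1.818, 0.489]
force: [0.3, 0.3, -0.3]
opening: 0.0725
```

```bash
python3 - <<'E'
from h import *
s=st()
shot("wrist","w10",[])
p,c,o=shot("side","d10",[])
im=cv2.imread("pics/d10.png")[130:270,180:380]; cv2.imwrite("pics/d10z.png",cv2.resize(im,None,fx=3.5,fy=3.5,interpolation=cv2.INTER_CUBIC))
E
```

```text
t15.20 pos [ 0.5499 -0.0909  0.1184] R [[0.1, 0.861, 0.499], [0.995, -0.087, -0.05], [0.0, 0.501, -0.865]] F [ 0.3  0.3 -0.3] op 0.0725 q [-0.39  0.13  2.2   0.45  0.34 -2.25]
```

View pics/w10.png

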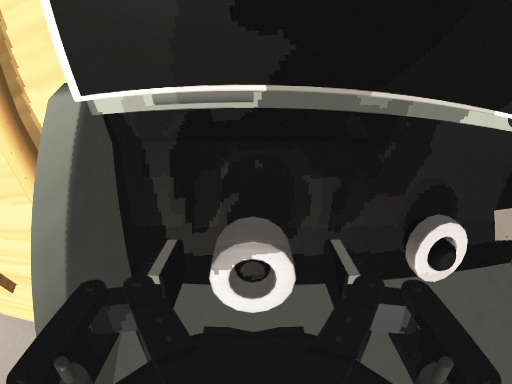

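View pics/d10z.png

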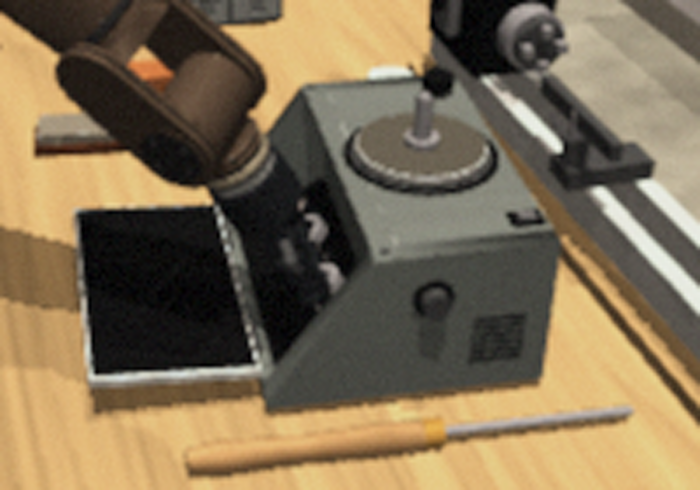

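```bash
python3 - <<'E'
from ring import *
p=r.camera("wrist"); c=cal(p); s=r.state(); Rc=R.from_rotvec(s["orientation"]).as_matrix()
print("cam in tool",Rc.T@(c['o']-s["ee_pos"]))
ax=np.array([-.4975,.05,.866])
img=p["frame"][:,:,::-1].copy()
P=contour(img,(215,272)); print(P.min(0),P.max(0),len(P))
x,e=joint([(c,P)],ax,(.572,-.094,.081)); print(x,e,"tool",Rc.T@(x[:3]-s["ee_pos"]))
# centre ray plane
E
```

```text
cam in tool [-0.00032102 -0.07502287 -0.06940209]
[210. 250.] [295. 310.] 302
[ 0.51803628 -0.08814219  0.1120338  39.7310247 ] 5.576455275695824 tool [-0.00028387 -0.03170164 -0.00980365]
```

Emit:
send_rows --motion '[{"tx": 0,"ty": 0,"tz": 0.006,"rx": 0,"ry": 0,"rz": 0},{"tx": 0,"ty": 0,"tz": 0,"rx": 0,"ry": 0,"rz": 0}]'

```text
t: 15.55
ee_pos: [0.5531, -0.0913, 0.1133]
orientation: [2.01, 1.818, 0.489]
force: [-0.5, 0.6, -0.5]
opening: 0.0726
```

Emit:
send_rows --motion '[{"tx": 0,"ty": 0,"tz": 0,"rx": 0,"ry": 0,"rz": 0},{"tx": 0,"ty": 0,"tz": 0,"rx": 0,"ry": 0,"rz": 0},{"tx": 0,"ty": 0,"tz": 0,"rx": 0,"ry": 0,"rz": 0},{"tx": 0,"ty": 0,"tz": 0,"rx": 0,"ry": 0,"rz": 0},{"tx": 0,"ty": 0,"tz": 0,"rx": 0,"ry": 0,"rz": 0},{"tx": 0,"ty": 0,"tz": 0,"rx": 0,"ry": 0,"rz": 0},{"tx": 0,"ty": 0,"tz": 0,"rx": 0,"ry": 0,"rz": 0}]' --hand 0.1

```text
t: 16.25
ee_pos: [0.5531, -0.0911, 0.1136]
orientation: [2.01, 1.818, 0.489]
force: [-4.0, 2.3, 4.4]
opening: 0.0393
```

Emit:
send_rows --motion '[{"tx": 0,"ty": 0,"tz": -0.01,"rx": 0,"ry": 0,"rz": 0},{"tx": 0,"ty": 0,"tz": -0.01,"rx": 0,"ry": 0,"rz": 0},{"tx": 0,"ty": 0,"tz": -0.015,"rx": 0,"ry": 0,"rz": 0},{"tx": 0,"ty": 0,"tz": -0.015,"rx": 0,"ry": 0,"rz": 0},{"tx": 0,"ty": 0,"tz": -0.02,"rx": 0,"ry": 0,"rz": 0},{"tx": 0,"ty": 0,"tz": 0,"rx": 0,"ry": 0,"rz": 0}]'

```text
t: 16.85
ee_pos: [0.5176, -0.0878, 0.1757]
orientation: [2.008, 1.816, 0.49]
force: [0.2, 0.2, -1.5]
opening: 0.0389
```

```bash
python3 - <<'E'
from h import *
s=st()
shot("wrist","w11",[])
p,c,o=shot("side","d11",[])
im=cv2.imread("pics/d11.png")[130:270,180:380]; cv2.imwrite("pics/d11z.png",cv2.resize(im,None,fx=3.5,fy=3.5,interpolation=cv2.INTER_CUBIC))
E
```

```text
t16.85 pos [ 0.5176 -0.0878  0.1757] R [[0.1, 0.86, 0.501], [0.995, -0.086, -0.052], [-0.001, 0.504, -0.864]] F [ 0.2  0.2 -1.5] op 0.0389 q [-0.41 -0.06  2.26  0.36  0.46 -2.17]
```

View pics/w11.png

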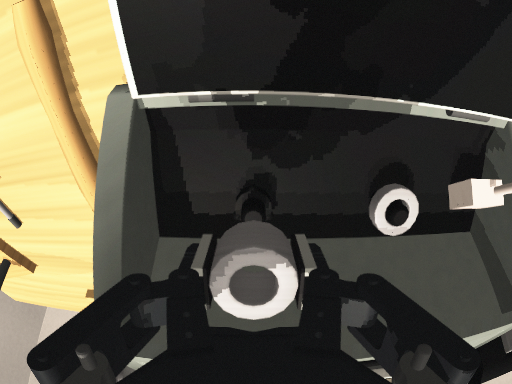

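View pics/d11z.png

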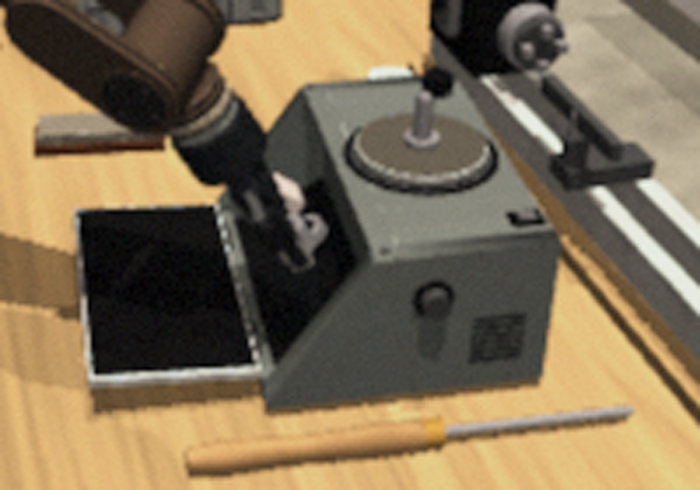

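Emit:
send_rows --motion '[{"tx": 0,"ty": 0,"tz": -0.03,"rx": 0,"ry": 0,"rz": 0},{"tx": 0,"ty": 0.005,"tz": -0.03,"rx": 0,"ry": 0,"rz": 0},{"tx": 0,"ty": 0.015,"tz": -0.03,"rx": 0,"ry": 0,"rz": 0},{"tx": 0,"ty": 0.02,"tz": -0.03,"rx": 0,"ry": 0,"rz": 0},{"tx": 0,"ty": 0.02,"tz": -0.03,"rx": 0,"ry": 0,"rz": 0},{"tx": 0,"ty": 0,"tz": 0,"rx": 0.042,"ry": 0,"rz": 0},{"tx": 0,"ty": 0,"tz": 0,"rx": 0.042,"ry": 0,"rz": 0},{"tx": 0,"ty": 0,"tz": 0,"rx": 0.042,"ry": 0,"rz": 0},{"tx": 0,"ty": 0,"tz": 0,"rx": 0.042,"ry": 0,"rz": 0},{"tx": 0,"ty": 0,"tz": 0,"rx": 0,"ry": 0,"rz": 0}]'

```text
t: 17.95
ee_pos: [0.4961, -0.0856, 0.3321]
orientation: [-2.327, -2.105, 0.004]
force: [1.1, -1.3, -1.9]
opening: 0.0385
```

```bash
python3 - <<'E'
from h import *
s=st(); Rm=Rt(0,-0.1)
print(rotd(Rm),delta((.61,-.027,.35),Rm))
E
```

```text
t17.95 pos [ 0.4961 -0.0856  0.3321] R [[0.1, 0.995, -0.004], [0.995, -0.1, 0.001], [0.001, -0.005, -1.0]] F [ 1.1 -1.3 -1.9] op 0.0385 q [-0.37 -0.12  1.96 -0.    1.31 -1.84]
[-1.45829984e-03 -1.93243192e-04  6.95193973e-05] [ 0.0696901   0.1075113  -0.01787097]
```

Emit:
send_rows --motion '[{"tx": 0.014,"ty": 0,"tz": -0.009,"rx": -0.0015,"ry": 0,"rz": 0},{"tx": 0.028,"ty": 0.027,"tz": -0.009,"rx": 0,"ry": 0,"rz": 0},{"tx": 0.028,"ty": 0.027,"tz": 0,"rx": 0,"ry": 0,"rz": 0},{"tx": 0,"ty": 0.027,"tz": 0,"rx": 0,"ry": 0,"rz": 0},{"tx": 0,"ty": 0.027,"tz": 0,"rx": 0,"ry": 0,"rz": 0},{"tx": 0,"ty": 0,"tz": 0,"rx": 0,"ry": 0,"rz": 0},{"tx": 0,"ty": 0,"tz": 0,"rx": 0,"ry": 0,"rz": 0},{"tx": 0,"ty": 0,"tz": 0,"rx": 0,"ry": 0,"rz": 0}]'

```text
t: 18.75
ee_pos: [0.6084, -0.026, 0.3521]
orientation: [2.328, 2.106, 0.003]
force: [0.1, -1.3, -2.0]
opening: 0.0388
```

```bash
python3 - <<'E'
from h import *
s=st(); M=["spindle_seat","collar_tall"]
for cam,n in [("wrist","w12"),("side","d12"),("scene","s12")]:
    p,c,o=addobs(cam,n,M); pickle.dump((c,s),open(f"pics/{n}.pkl","wb"))
E
```

```text
t18.75 pos [ 0.6084 -0.026   0.3521] R [[0.1, 0.995, 0.003], [0.995, -0.1, 0.0], [0.0, 0.003, -1.0]] F [ 0.1 -1.3 -2. ] op 0.0388 q [-0.21  0.11  1.7   0.    1.34 -1.68]
w12 spindle_seat [250.7 283.6] 0.83
w12 collar_tall [253.6 256.7] 0.55
d12 spindle_seat [303.5 167.6] 0.69
d12 collar_tall [277.3 144.1] 0.55
s12 spindle_seat [267.6 212. ] 0.84
s12 collar_tall [257.4 171.9] 0.45
```

View pics/w12.png

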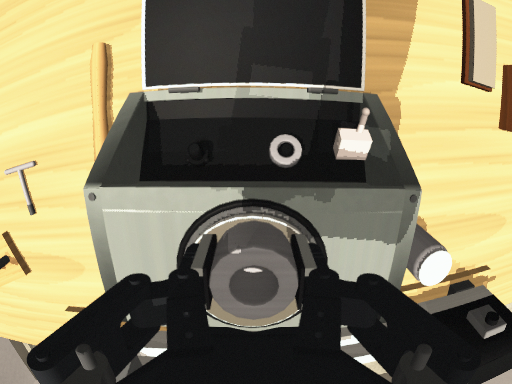

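View pics/d12.png

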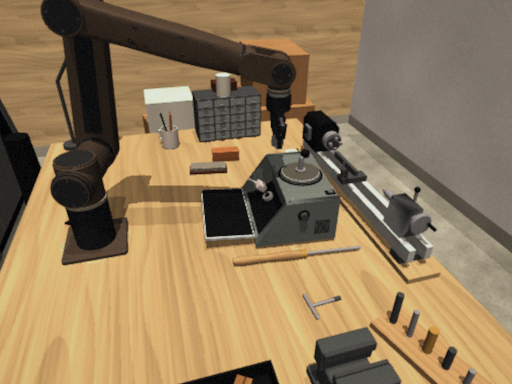

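Emit:
send_rows --motion '[{"tx": 0,"ty": 0.03,"tz": 0,"rx": 0,"ry": 0,"rz": 0},{"tx": 0,"ty": 0.04,"tz": 0,"rx": 0,"ry": 0,"rz": 0},{"tx": 0,"ty": 0.04,"tz": 0,"rx": 0,"ry": 0,"rz": 0},{"tx": 0,"ty": 0.03,"tz": 0,"rx": 0,"ry": 0,"rz": 0},{"tx": 0,"ty": 0.02,"tz": 0,"rx": 0,"ry": 0,"rz": 0},{"tx": 0,"ty": 0,"tz": 0,"rx": 0,"ry": 0,"rz": 0},{"tx": 0,"ty": 0,"tz": 0,"rx": 0,"ry": 0,"rz": 0},{"tx": 0,"ty": 0,"tz": 0,"rx": 0,"ry": 0,"rz": 0}]'

```text
t: 20.0
ee_pos: [0.7678, -0.0424, 0.3524]
orientation: [2.329, 2.106, 0.002]
force: [0.3, -0.8, -2.3]
opening: 0.039
```

```bash
python3 - <<'E'
from h import *
s=st(); M=["spindle_seat","collar_tall"]
for cam,n in [("wrist","w13")]:
    p,c,o=addobs(cam,n,M); pickle.dump((c,s),open(f"pics/{n}.pkl","wb"))
im=cv2.imread("pics/w13.png"); cv2.imwrite("pics/w13z.png",cv2.resize(im[20:180,150:350],None,fx=4,fy=3.75*16/15,interpolation=cv2.INTER_CUBIC)[:600])
cv2.imwrite("pics/w13c.png",cv2.resize(im[200:350,180:330],None,fx=4,fy=4,interpolation=cv2.INTER_CUBIC))
E
```

```text
t20.00 pos [ 0.7678 -0.0424  0.3524] R [[0.1, 0.995, 0.002], [0.995, -0.1, -0.0], [-0.0, 0.002, -1.0]] F [ 0.3 -0.8 -2.3] op 0.039 q [-0.19  0.47  1.26  0.    1.42 -1.66]
w13 spindle_seat [253.2 104.3] 0.87
w13 collar_tall [255.2 254.4] 0.95
```

View pics/w13.png

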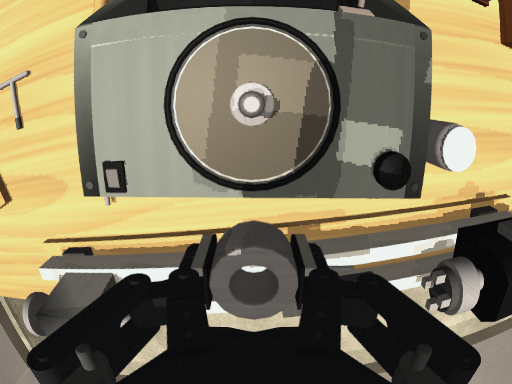

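View pics/w13z.png

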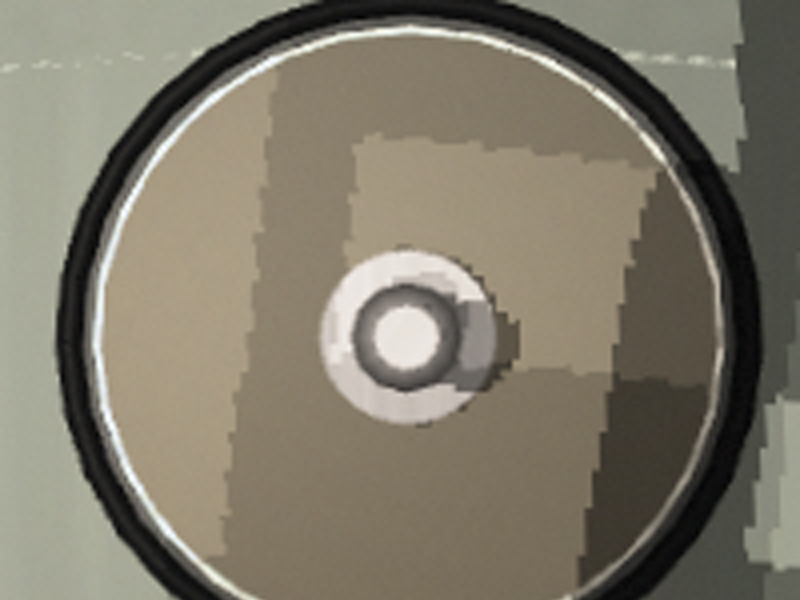

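View pics/w13c.png

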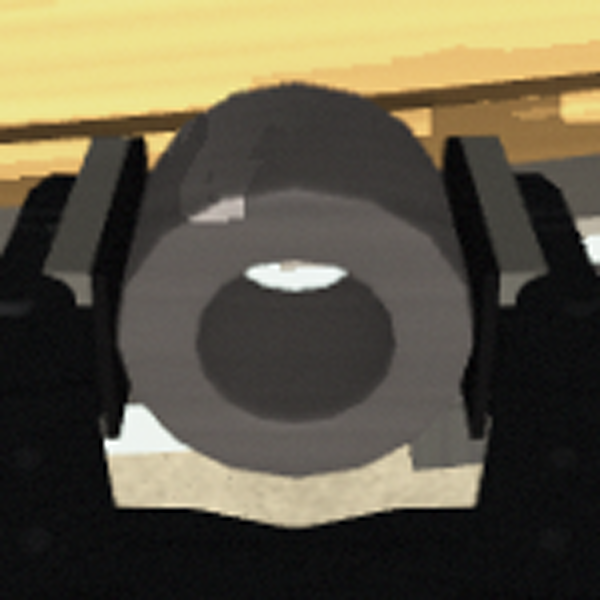

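```bash
cat > col.py <<'E'
from h import *
c,s=pickle.load(open("pics/w13.pkl","rb")); Rc=R.from_rotvec(s["orientation"]).as_matrix(); T=s["ee_pos"]
cv=lambda u,v:np.array([(u+.5)/4-.5+180,(v+.5)/4-.5+200])
# feature: (h above underside, radius, phi-dir, px comps)
F=[(.03,.02,(0,1),cv(295,477),1),(.03,.02,(0,-1),cv(295,190),1),(0,.02,(0,-1),cv(295,83),1),(.03,.0105,(0,1),cv(295,422),1),(.03,.0105,(0,-1),cv(295,262),1),(0,.0105,(0,1),cv(297,292),1),
 (.03,.0105,(-1,0),cv(197,342),0),(.03,.0105,(1,0),cv(395,342),0)]
def res(p,full=False):
    x,y,z,a=p; out=[]
    up=np.array([0,np.sin(a),-np.cos(a)]); fy=np.array([0,np.cos(a),np.sin(a)]); ex=np.array([1,0,0])
    for h,rad,d,px,k in F:
        X=np.array([x,y,z])+h*up+rad*(d[0]*ex+d[1]*fy)
        out.append((proj(c,T+Rc@X,True)-px)[k])
    return np.array(out)
for a0 in [None,0.]:
    if a0 is None: q=least_squares(res,[0,0,.075,0])
    else: q=least_squares(lambda p:res([*p,0]),[0,0,.075])
    print(q.x.round(4),q.fun.round(2))
# spindle top at px
px=np.array([251.4,103.6]); d=ray(c,px,True)
for z in [.235,.189]:
    X=c['o']+d*(z-c['o'][2])/d[2]; print("spindle",z,X.round(4))
E
python3 col.py
```

```text
[-0.0001  0.0031  0.0702 -0.0245] [ 1.18 -0.93  0.08 -0.45  0.82 -0.67  1.16 -1.16]
[-0.0001  0.0024  0.0699] [ 0.93 -0.04 -0.65 -0.39  1.5  -1.74  1.12 -1.12]
spindle 0.235 [ 0.6931 -0.0363  0.235 ]
spindle 0.189 [ 0.6931 -0.0366  0.189 ]
```

Emit:
send_rows --motion '[{"tx": -0.0014,"ty": -0.0276,"tz": 0,"rx": 0,"ry": 0,"rz": 0},{"tx": 0,"ty": -0.03,"tz": 0,"rx": 0,"ry": 0,"rz": 0},{"tx": 0,"ty": -0.02,"tz": 0,"rx": 0,"ry": 0,"rz": 0},{"tx": 0,"ty": 0,"tz": 0.015,"rx": 0,"ry": 0,"rz": 0},{"tx": 0,"ty": 0,"tz": 0.012,"rx": 0,"ry": 0,"rz": 0},{"tx": 0,"ty": 0,"tz": 0,"rx": 0,"ry": 0,"rz": 0},{"tx": 0,"ty": 0,"tz": 0,"rx": 0,"ry": 0,"rz": 0},{"tx": 0,"ty": 0,"tz": 0,"rx": 0,"ry": 0,"rz": 0}]'

```text
t: 20.95
ee_pos: [0.6918, -0.0364, 0.3252]
orientation: [2.328, 2.106, 0.003]
force: [-0.4, -0.9, -2.0]
opening: 0.0391
```

```bash
python3 - <<'E'
from h import *
s=st(); Rc=R.from_rotvec(s["orientation"]).as_matrix(); print(Rc.T@(np.array([.6904,-.0360,s["ee_pos"][2]])-s["ee_pos"]))
for cam,n in [("wrist","w14"),("side","d14"),("scene","s14")]: shot(cam,n,[])
a=cv2.imread("pics/d14.png")[100:200,250:350]; b=cv2.imread("pics/s14.png")[150:250,220:320]; w=cv2.imread("pics/w14.png")[200:350,180:330]
o=[cv2.resize(i,(400,400),interpolation=cv2.INTER_CUBIC) for i in (a,b)]
cv2.imwrite("pics/m14.png",np.hstack(o)); cv2.imwrite("pics/w14c.png",cv2.resize(w,None,fx=4,fy=4,interpolation=cv2.INTER_CUBIC))
E
```

```text
t20.95 pos [ 0.6918 -0.0364  0.3252] R [[0.1, 0.995, 0.003], [0.995, -0.1, -0.0], [-0.0, 0.003, -1.0]] F [-0.4 -0.9 -2. ] op 0.0391 q [-0.2   0.31  1.51  0.    1.32 -1.67]
[ 2.26843100e-04 -1.46604790e-03 -4.45835976e-06]
```

View pics/m14.png

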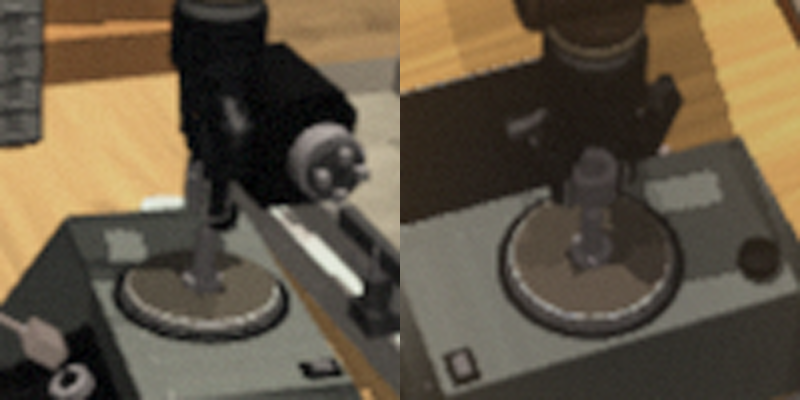

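View pics/w14c.png

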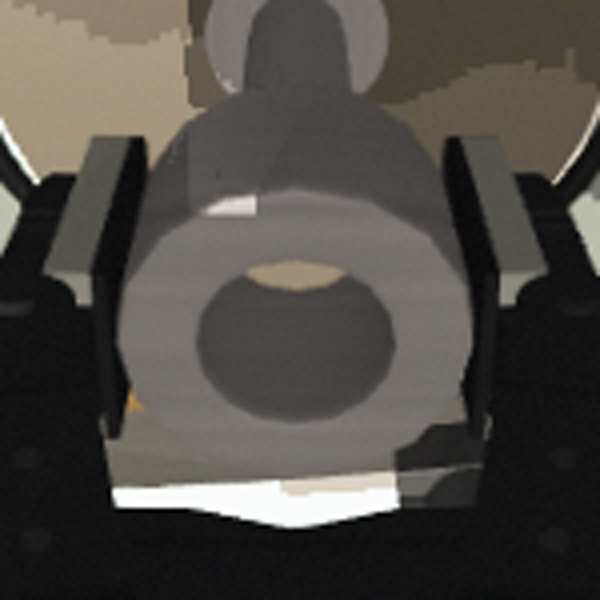

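Emit:
send_rows --motion '[{"tx": 0.0003,"ty": -0.0015,"tz": 0.005,"rx": 0,"ry": 0,"rz": 0},{"tx": 0,"ty": 0,"tz": 0.004,"rx": 0,"ry": 0,"rz": 0},{"tx": 0,"ty": 0,"tz": 0,"rx": 0,"ry": 0,"rz": 0},{"tx": 0,"ty": 0,"tz": 0,"rx": 0,"ry": 0,"rz": 0},{"tx": 0,"ty": 0,"tz": 0,"rx": 0,"ry": 0,"rz": 0}]'

```text
t: 21.6
ee_pos: [0.6898, -0.0358, 0.3163]
orientation: [2.328, 2.106, 0.003]
force: [0.2, -0.1, -2.0]
opening: 0.0391
```

```bash
python3 - <<'E'
from h import *
s=st(); Rc=R.from_rotvec(s["orientation"]).as_matrix(); print(Rc.T@(np.array([.6904,-.0360,s["ee_pos"][2]])-s["ee_pos"]))
for cam,n in [("side","d15"),("scene","s15")]: shot(cam,n,[])
a=cv2.imread("pics/d15.png")[100:200,250:350]; b=cv2.imread("pics/s15.png")[150:250,220:320]
o=[cv2.resize(i,(400,400),interpolation=cv2.INTER_CUBIC) for i in (a,b)]
cv2.imwrite("pics/m15.png",np.hstack(o))
E
```

```text
t21.60 pos [ 0.6898 -0.0358  0.3163] R [[0.1, 0.995, 0.003], [0.995, -0.1, -0.0], [-0.0, 0.003, -1.0]] F [ 0.2 -0.1 -2. ] op 0.0391 q [-0.2   0.31  1.52  0.    1.3  -1.67]
[-1.82156802e-04  6.20964612e-04  1.81769258e-06]
```

View pics/m15.png

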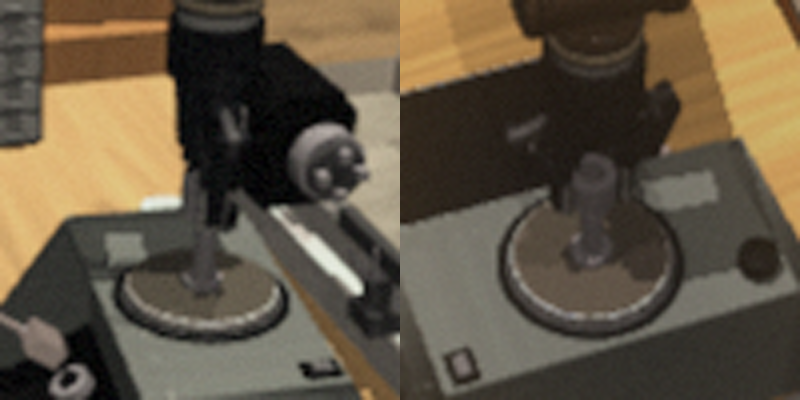

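Emit:
send_rows --motion '[{"tx": -0.0001,"ty": 0.0006,"tz": 0.002,"rx": 0,"ry": 0,"rz": 0},{"tx": 0,"ty": 0,"tz": 0.002,"rx": 0,"ry": 0,"rz": 0},{"tx": 0,"ty": 0,"tz": 0.002,"rx": 0,"ry": 0,"rz": 0},{"tx": 0,"ty": 0,"tz": 0.002,"rx": 0,"ry": 0,"rz": 0},{"tx": 0,"ty": 0,"tz": 0,"rx": 0,"ry": 0,"rz": 0}]'

```text
t: 22.2
ee_pos: [0.6902, -0.0359, 0.3075]
orientation: [2.329, 2.106, 0.002]
force: [0.6, 0.3, -2.6]
opening: 0.0394
```

Emit:
send_rows --motion '[{"tx": 0,"ty": 0,"tz": 0.002,"rx": 0,"ry": 0,"rz": 0},{"tx": 0,"ty": 0,"tz": 0.002,"rx": 0,"ry": 0,"rz": 0},{"tx": 0,"ty": 0,"tz": 0,"rx": 0,"ry": 0,"rz": 0},{"tx": 0,"ty": 0,"tz": 0,"rx": 0,"ry": 0,"rz": 0}]'

```text
t: 22.6
ee_pos: [0.6903, -0.0359, 0.3041]
orientation: [2.329, 2.106, 0.002]
force: [-0.7, 0.6, -2.5]
opening: 0.0391
```

Emit:
send_rows --motion '[{"tx": 0,"ty": 0,"tz": 0.002,"rx": 0,"ry": 0,"rz": 0},{"tx": 0,"ty": 0,"tz": 0.002,"rx": 0,"ry": 0,"rz": 0},{"tx": 0,"ty": 0,"tz": 0,"rx": 0,"ry": 0,"rz": 0},{"tx": 0,"ty": 0,"tz": 0,"rx": 0,"ry": 0,"rz": 0}]'

```text
t: 23.0
ee_pos: [0.6903, -0.0359, 0.3]
orientation: [2.329, 2.106, 0.002]
force: [-0.5, 0.4, -1.4]
opening: 0.0389
```

Emit:
send_rows --motion '[{"tx": 0,"ty": 0,"tz": 0.002,"rx": 0,"ry": 0,"rz": 0},{"tx": 0,"ty": 0,"tz": 0.002,"rx": 0,"ry": 0,"rz": 0},{"tx": 0,"ty": 0,"tz": 0,"rx": 0,"ry": 0,"rz": 0},{"tx": 0,"ty": 0,"tz": 0,"rx": 0,"ry": 0,"rz": 0}]'

```text
t: 23.4
ee_pos: [0.6906, -0.036, 0.2961]
orientation: [2.328, 2.106, 0.003]
force: [1.8, -0.2, -2.9]
opening: 0.0385
```

```bash
python3 - <<'E'
from h import *
s=st()
for cam,n in [("wrist","w16"),("side","d16"),("scene","s16")]: shot(cam,n,[])
a=cv2.imread("pics/d16.png")[100:200,250:350]; b=cv2.imread("pics/s16.png")[150:250,220:320]; w=cv2.imread("pics/w16.png")[200:350,180:330]
o=[cv2.resize(i,(400,400),interpolation=cv2.INTER_CUBIC) for i in (a,b)]
cv2.imwrite("pics/m16.png",np.hstack(o)); cv2.imwrite("pics/w16c.png",cv2.resize(w,None,fx=4,fy=4,interpolation=cv2.INTER_CUBIC))
E
```

```text
t23.40 pos [ 0.6906 -0.036   0.2961] R [[0.1, 0.995, 0.003], [0.995, -0.1, -0.0], [-0.0, 0.003, -1.0]] F [ 1.8 -0.2 -2.9] op 0.0385 q [-0.2   0.33  1.54  0.    1.27 -1.67]
```

View pics/w16c.png

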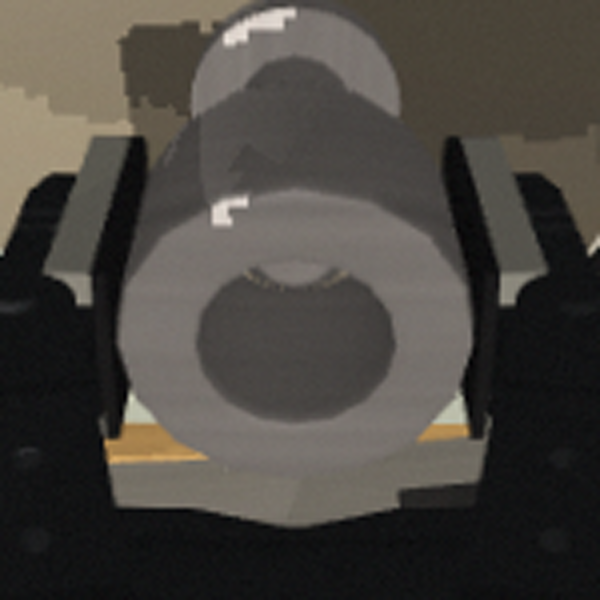

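View pics/m16.png

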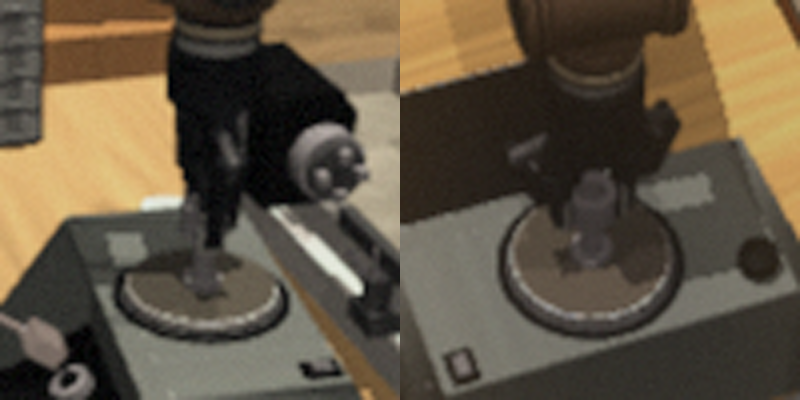

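Emit:
send_rows --motion '[{"tx": 0,"ty": 0,"tz": 0.002,"rx": 0,"ry": 0,"rz": 0},{"tx": 0,"ty": 0,"tz": 0.002,"rx": 0,"ry": 0,"rz": 0},{"tx": 0,"ty": 0,"tz": 0.002,"rx": 0,"ry": 0,"rz": 0},{"tx": 0,"ty": 0,"tz": 0,"rx": 0,"ry": 0,"rz": 0},{"tx": 0,"ty": 0,"tz": 0,"rx": 0,"ry": 0,"rz": 0}]'

```text
t: 24.05
ee_pos: [0.6907, -0.036, 0.2904]
orientation: [2.328, 2.105, 0.004]
force: [3.0, 0.0, -0.6]
opening: 0.0387
```

Emit:
send_rows --motion '[{"tx": 0,"ty": 0,"tz": 0.002,"rx": 0,"ry": 0,"rz": 0},{"tx": 0,"ty": 0,"tz": 0.002,"rx": 0,"ry": 0,"rz": 0},{"tx": 0,"ty": 0,"tz": 0.002,"rx": 0,"ry": 0,"rz": 0},{"tx": 0,"ty": 0,"tz": 0,"rx": 0,"ry": 0,"rz": 0},{"tx": 0,"ty": 0,"tz": 0,"rx": 0,"ry": 0,"rz": 0}]'

```text
t: 24.55
ee_pos: [0.6907, -0.036, 0.2843]
orientation: [2.328, 2.105, 0.004]
force: [5.0, -1.5, -1.1]
opening: 0.0389
```

Emit:
send_rows --motion '[{"tx": 0,"ty": 0.0008,"tz": 0,"rx": 0,"ry": 0,"rz": 0},{"tx": 0,"ty": 0,"tz": 0,"rx": 0,"ry": 0,"rz": 0},{"tx": 0,"ty": 0,"tz": 0,"rx": 0,"ry": 0,"rz": 0}]'

```text
t: 24.85
ee_pos: [0.691, -0.036, 0.284]
orientation: [2.329, 2.106, 0.001]
force: [1.9, -0.3, -0.9]
opening: 0.0388
```

Emit:
send_rows --motion '[{"tx": 0,"ty": 0,"tz": 0.002,"rx": 0,"ry": 0,"rz": 0},{"tx": 0,"ty": 0,"tz": 0.002,"rx": 0,"ry": 0,"rz": 0},{"tx": 0,"ty": 0,"tz": 0.002,"rx": 0,"ry": 0,"rz": 0},{"tx": 0,"ty": 0,"tz": 0,"rx": 0,"ry": 0,"rz": 0},{"tx": 0,"ty": 0,"tz": 0,"rx": 0,"ry": 0,"rz": 0}]'

```text
t: 25.35
ee_pos: [0.691, -0.036, 0.2775]
orientation: [2.329, 2.106, 0.002]
force: [2.0, -1.0, -3.4]
opening: 0.0392
```

Emit:
send_rows --motion '[{"tx": 0,"ty": 0.0003,"tz": 0.002,"rx": 0,"ry": 0,"rz": 0},{"tx": 0,"ty": 0,"tz": 0.002,"rx": 0,"ry": 0,"rz": 0},{"tx": 0,"ty": 0,"tz": 0.002,"rx": 0,"ry": 0,"rz": 0},{"tx": 0,"ty": 0,"tz": 0.002,"rx": 0,"ry": 0,"rz": 0},{"tx": 0,"ty": 0,"tz": 0,"rx": 0,"ry": 0,"rz": 0},{"tx": 0,"ty": 0,"tz": 0,"rx": 0,"ry": 0,"rz": 0}]'

```text
t: 25.95
ee_pos: [0.6913, -0.036, 0.2698]
orientation: [2.329, 2.107, 0.001]
force: [-0.3, -0.8, -2.1]
opening: 0.0394
```

Emit:
send_rows --motion '[{"tx": 0,"ty": 0,"tz": 0.002,"rx": 0,"ry": 0,"rz": 0},{"tx": 0,"ty": 0,"tz": 0.002,"rx": 0,"ry": 0,"rz": 0},{"tx": 0,"ty": 0,"tz": 0,"rx": 0,"ry": 0,"rz": 0},{"tx": 0,"ty": 0,"tz": 0,"rx": 0,"ry": 0,"rz": 0}]'

```text
t: 26.35
ee_pos: [0.6915, -0.036, 0.266]
orientation: [2.329, 2.106, 0.002]
force: [-0.8, -0.5, -1.8]
opening: 0.0391
```

Emit:
send_rows --motion '[{"tx": 0,"ty": 0,"tz": 0.0015,"rx": 0,"ry": 0,"rz": 0},{"tx": 0,"ty": 0,"tz": 0.0015,"rx": 0,"ry": 0,"rz": 0},{"tx": 0,"ty": 0,"tz": 0,"rx": 0,"ry": 0,"rz": 0},{"tx": 0,"ty": 0,"tz": 0,"rx": 0,"ry": 0,"rz": 0}]'

```text
t: 26.75
ee_pos: [0.6916, -0.0361, 0.2631]
orientation: [2.329, 2.106, 0.002]
force: [-0.4, 0.4, -1.3]
opening: 0.0394
```

Emit:
send_rows --motion '[{"tx": 0,"ty": 0,"tz": 0.001,"rx": 0,"ry": 0,"rz": 0},{"tx": 0,"ty": 0,"tz": 0.001,"rx": 0,"ry": 0,"rz": 0},{"tx": 0,"ty": 0,"tz": 0,"rx": 0,"ry": 0,"rz": 0},{"tx": 0,"ty": 0,"tz": 0,"rx": 0,"ry": 0,"rz": 0}]'

```text
t: 27.15
ee_pos: [0.6916, -0.036, 0.2611]
orientation: [2.329, 2.106, 0.002]
force: [0.7, 0.4, -2.8]
opening: 0.0389
```

Emit:
send_rows --motion '[{"tx": 0,"ty": 0,"tz": 0.001,"rx": 0,"ry": 0,"rz": 0},{"tx": 0,"ty": 0,"tz": 0.001,"rx": 0,"ry": 0,"rz": 0},{"tx": 0,"ty": 0,"tz": 0,"rx": 0,"ry": 0,"rz": 0},{"tx": 0,"ty": 0,"tz": 0,"rx": 0,"ry": 0,"rz": 0}]'

```text
t: 27.55
ee_pos: [0.6916, -0.0361, 0.2591]
orientation: [2.329, 2.106, 0.002]
force: [0.1, 0.2, -3.1]
opening: 0.039
```

```bash
python3 - <<'E'
from h import *
s=st()
for cam,n in [("wrist","w17"),("side","d17"),("scene","s17")]: shot(cam,n,[])
a=cv2.imread("pics/d17.png")[100:200,250:350]; b=cv2.imread("pics/s17.png")[150:250,220:320]; w=cv2.imread("pics/w17.png")[180:340,170:340]
o=[cv2.resize(i,(400,400),interpolation=cv2.INTER_CUBIC) for i in (a,b)]
cv2.imwrite("pics/m17.png",np.hstack(o)); cv2.imwrite("pics/w17c.png",cv2.resize(w,None,fx=3.7,fy=3.7,interpolation=cv2.INTER_CUBIC))
E
```

```text
t27.55 pos [ 0.6916 -0.0361  0.2591] R [[0.1, 0.995, 0.002], [0.995, -0.1, -0.0], [-0.0, 0.002, -1.0]] F [ 0.1  0.2 -3.1] op 0.039 q [-0.2   0.36  1.57  0.    1.21 -1.67]
```

View pics/w17c.png

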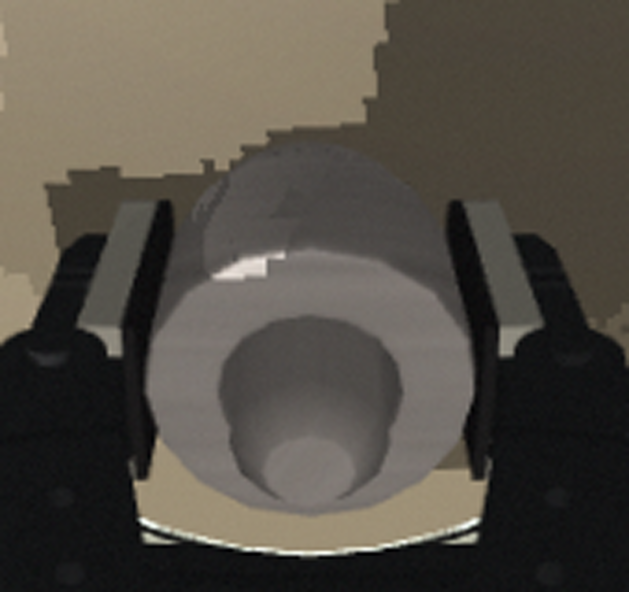

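View pics/m17.png

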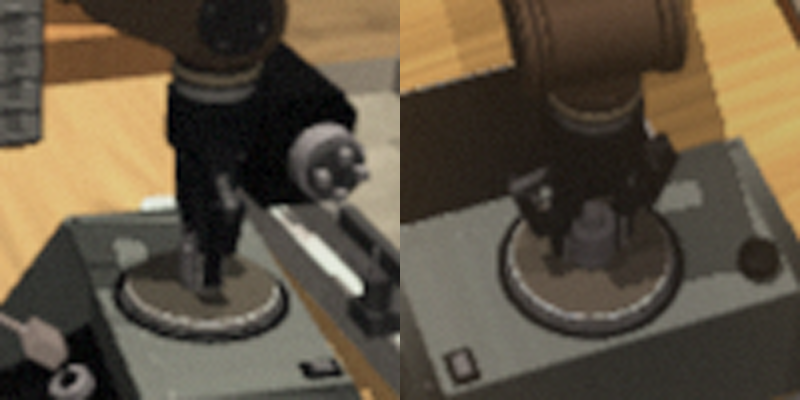

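Emit:
send_rows --motion '[{"tx": 0,"ty": 0,"tz": 0.001,"rx": 0,"ry": 0,"rz": 0},{"tx": 0,"ty": 0,"tz": 0,"rx": 0,"ry": 0,"rz": 0},{"tx": 0,"ty": 0,"tz": 0,"rx": 0,"ry": 0,"rz": 0}]'

```text
t: 28.0
ee_pos: [0.6915, -0.0361, 0.2581]
orientation: [2.329, 2.106, 0.002]
force: [0.3, -0.3, -1.5]
opening: 0.039
```

Emit:
send_rows --motion '[{"tx": 0,"ty": 0,"tz": 0.001,"rx": 0,"ry": 0,"rz": 0},{"tx": 0,"ty": 0,"tz": 0,"rx": 0,"ry": 0,"rz": 0},{"tx": 0,"ty": 0,"tz": 0,"rx": 0,"ry": 0,"rz": 0}]'

```text
t: 28.3
ee_pos: [0.6916, -0.0361, 0.2571]
orientation: [2.329, 2.106, 0.002]
force: [-0.7, 0.3, -2.5]
opening: 0.0388
```

Emit:
send_rows --motion '[{"tx": 0,"ty": 0,"tz": 0.001,"rx": 0,"ry": 0,"rz": 0},{"tx": 0,"ty": 0,"tz": 0,"rx": 0,"ry": 0,"rz": 0},{"tx": 0,"ty": 0,"tz": 0,"rx": 0,"ry": 0,"rz": 0}]'

```text
t: 28.6
ee_pos: [0.6916, -0.0361, 0.2561]
orientation: [2.329, 2.106, 0.002]
force: [0.1, -0.4, -2.1]
opening: 0.0389
```

Emit:
send_rows --motion '[{"tx": 0,"ty": 0,"tz": 0.001,"rx": 0,"ry": 0,"rz": 0},{"tx": 0,"ty": 0,"tz": 0,"rx": 0,"ry": 0,"rz": 0},{"tx": 0,"ty": 0,"tz": 0,"rx": 0,"ry": 0,"rz": 0}]'

```text
t: 28.9
ee_pos: [0.6917, -0.0361, 0.2559]
orientation: [2.328, 2.106, 0.003]
force: [-1.6, 0.2, 1.2]
opening: 0.0387
```

Emit:
send_rows --motion '[{"tx": 0,"ty": 0,"tz": 0.001,"rx": 0,"ry": 0,"rz": 0},{"tx": 0,"ty": 0,"tz": 0,"rx": 0,"ry": 0,"rz": 0},{"tx": 0,"ty": 0,"tz": 0,"rx": 0,"ry": 0,"rz": 0}]'

```text
t: 29.2
ee_pos: [0.6917, -0.036, 0.2559]
orientation: [2.328, 2.106, 0.003]
force: [-2.8, 1.0, 5.4]
opening: 0.0388
```

```bash
python3 - <<'E'
from h import *
s=st()
for cam,n in [("wrist","w18")]: shot(cam,n,[])
w=cv2.imread("pics/w18.png")[180:340,170:340]
cv2.imwrite("pics/w18c.png",cv2.resize(w,None,fx=3.7,fy=3.7,interpolation=cv2.INTER_CUBIC))
E
```

```text
t29.20 pos [ 0.6917 -0.036   0.2559] R [[0.1, 0.995, 0.003], [0.995, -0.1, -0.001], [-0.0, 0.003, -1.0]] F [-2.8  1.   5.4] op 0.0388 q [-0.2   0.36  1.57  0.    1.21 -1.67]
```

View pics/w18c.png

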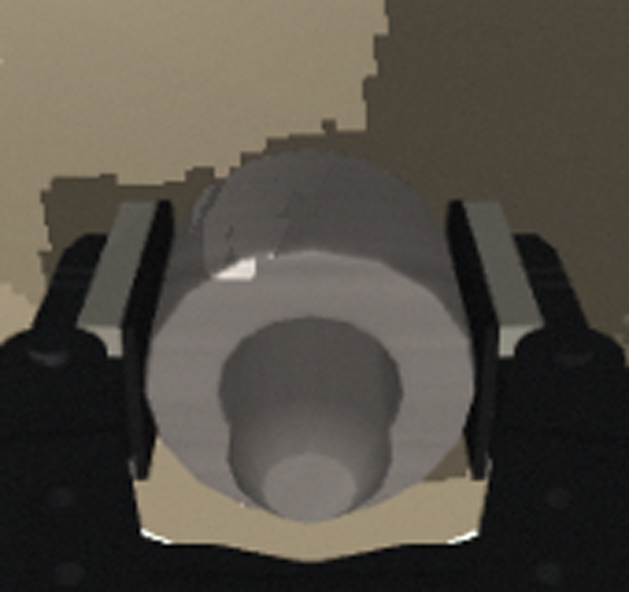

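Emit:
send_rows --motion '[{"tx": 0,"ty": 0,"tz": 0,"rx": 0,"ry": 0,"rz": 0},{"tx": 0,"ty": 0,"tz": 0,"rx": 0,"ry": 0,"rz": 0},{"tx": 0,"ty": 0,"tz": 0,"rx": 0,"ry": 0,"rz": 0},{"tx": 0,"ty": 0,"tz": 0,"rx": 0,"ry": 0,"rz": 0},{"tx": 0,"ty": 0,"tz": 0,"rx": 0,"ry": 0,"rz": 0},{"tx": 0,"ty": 0,"tz": 0,"rx": 0,"ry": 0,"rz": 0}]' --hand 0.85

```text
t: 29.85
ee_pos: [0.6916, -0.0361, 0.2541]
orientation: [2.329, 2.106, 0.003]
force: [-0.6, 0.2, 0.4]
opening: 0.0726
```

Emit:
send_rows --motion '[{"tx": 0,"ty": 0,"tz": -0.01,"rx": 0,"ry": 0,"rz": 0},{"tx": 0,"ty": 0,"tz": -0.02,"rx": 0,"ry": 0,"rz": 0},{"tx": 0,"ty": 0,"tz": -0.03,"rx": 0,"ry": 0,"rz": 0},{"tx": 0,"ty": 0,"tz": -0.04,"rx": 0,"ry": 0,"rz": 0},{"tx": 0,"ty": 0.02,"tz": -0.01,"rx": 0,"ry": 0,"rz": 0},{"tx": 0,"ty": 0.03,"tz": 0,"rx": 0,"ry": 0,"rz": 0},{"tx": 0,"ty": 0.025,"tz": 0,"rx": 0,"ry": 0,"rz": 0},{"tx": 0,"ty": 0,"tz": 0,"rx": 0,"ry": 0,"rz": 0},{"tx": 0,"ty": 0,"tz": 0,"rx": 0,"ry": 0,"rz": 0}]'

```text
t: 30.75
ee_pos: [0.766, -0.0435, 0.3642]
orientation: [2.329, 2.106, 0.002]
force: [-0.8, -0.3, 1.5]
opening: 0.0725
```

```bash
rm -f db.pkl; python3 - <<'E'
from h import *
s=st(); M=["collar_tall","spindle_seat","collar_low","hatch_edge"]
for cam,n in [("wrist","w19"),("side","d19"),("scene","s19")]: addobs(cam,n,M)
db=pickle.load(open("db.pkl","rb"))
for t in M:
    ob=[(c,px,f) for n,tt,c,px,f,s in db if tt==t and s>.3]
    if len(ob)>1: print(t,tri(ob))
c=[x[2] for x in db if x[0]=="w19"][0]
for z in (.189,.219,.235): print(z,proj(c,(.6931,-.0363,z),True))
im=cv2.imread("pics/w19.png"); cv2.imwrite("pics/w19z.png",cv2.resize(im[20:180,150:350],None,fx=4,fy=3.75,interpolation=cv2.INTER_CUBIC))
a=cv2.imread("pics/d19.png")[100:250,180:380]; cv2.imwrite("pics/d19z.png",cv2.resize(a,None,fx=4,fy=4,interpolation=cv2.INTER_CUBIC))
E
```

```text
t30.75 pos [ 0.766  -0.0435  0.3642] R [[0.1, 0.995, 0.002], [0.995, -0.1, -0.0], [-0.0, 0.002, -1.0]] F [-0.8 -0.3  1.5] op 0.0725 q [-0.19  0.46  1.25  0.    1.43 -1.66]
w19 collar_tall [255.5 105.1] 0.84
w19 spindle_seat [254.8 109.4] 0.91
d19 collar_tall [298.4 167.7] 0.66
d19 spindle_seat [302.4 164. ] 0.56
d19 collar_low [271.9 199.9] 0.57
d19 hatch_edge [203.1 215.4] 0.75
s19 collar_tall [308.4 217.7] 0.68
s19 spindle_seat [264.8 210.6] 0.64
s19 hatch_edge [234.5 166.6] 0.8
collar_tall (array([ 0.6948515 , -0.03093717,  0.17775196]), np.float64(35.39870453936))
spindle_seat (array([ 0.69610087, -0.03581973,  0.20284342]), np.float64(2.6943195644025293))
hatch_edge (array([ 0.35083198, -0.00935882,  0.04520003]), np.float64(2.2434273991365026))
0.189 [253.42943007 105.67308651]
0.219 [253.47151149 105.95125098]
0.235 [253.49914322 106.13392947]
```

View pics/w19z.png

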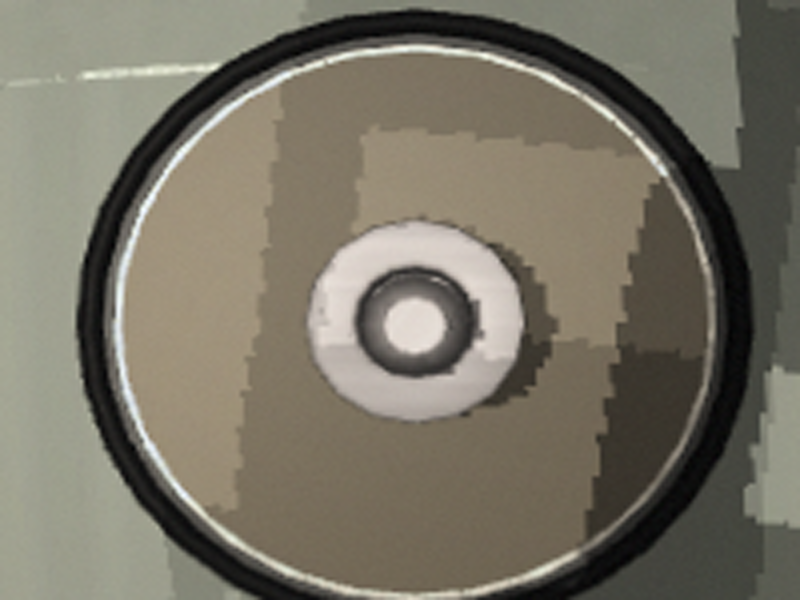

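View pics/d19z.png

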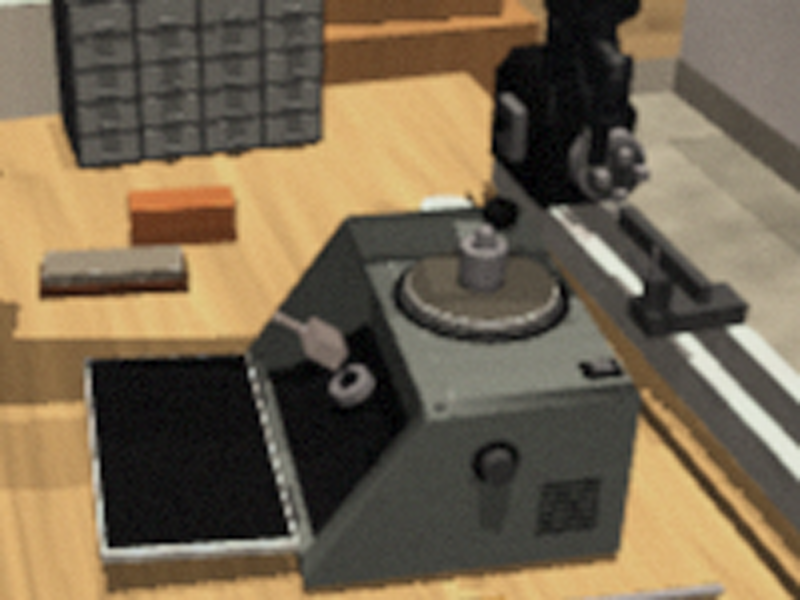

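```bash
python3 - <<'E'
from h import *
print(r.hand_in()); st()
E
```

```text
the job is handed in; nothing more can be done
None
the job is handed in; nothing more can be done
```

I pressed the hatch until its catch let go, drew it down until it lay fully open, and moved the tall collar from its post to the spindle. I lowered the collar in steps of 1–2 mm until the hub took its weight (about 5 N upward), then released it and handed the job in about 31 s after the start. The hand-in reported no verdict.

**What the last pictures showed:**
- **Tall collar:** it lies flat and concentric with the spindle, centres within about 1 px in the wrist picture, and the spindle stands out of its top.
- **Hatch:** it lies open and level.
- **Low collar:** it is still on its post.
- **Rest of the scene:** the clamp knob, oilstone and blank look undisturbed. The final close-ups I viewed did not fully cover the gouge, chuck key and oil can.
- **Robot:** the gripper is well clear of everything.

**What disagreed:**
- The scene camera's network mark for the tall collar was wrong; it landed where the clamp knob had been marked. That spoiled the three-camera position for the collar, so I ignored it.
- The collar's apparent size in the last wrist picture puts its top about 7 mm lower than expected. I put this down to pixel error and relied on the contact force and the side view instead.
- The force met while pressing the hatch peaked near 37 N at its stop, below the 40 N limit for the gripper's body.
- While sliding down the spindle the collar pressed sideways with up to 5 N. I eased this by shifting the tool about 1 mm.

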